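# Set out the sweet-pressing station

### The arm

A 7-joint arm with a two-finger parallel gripper is mounted at the origin on the work surface. World frame = base frame: x ahead of the robot, y to its left, z up, the work surface at z = 0. Lengths are in m, angles in degrees, forces in N, time in s.
With the tool pointing down it reaches from about 0.4 to 0.85 m from the base axis. Payload 4.4 kg.
Tool frame: the origin (TCP) lies on the front face of the gripper's body, between the roots of the fingers; the fingertips stand 97 mm ahead of it and the grasp point (between the pads) lies 78 mm ahead of it (manip.tips_ahead is the z of the fingertips in the tool frame, in m); z points along the fingers, y is the direction in which the jaws open and shut (so a half turn about z gives the same grasp; the last joint's range is limited). The gripper opens to 94 mm and grips with 3 to 60 N. Pads are 16 mm wide; open, the fingers measure 119 mm over their backs; the gripper's body (75 mm by 177 mm) begins 78 mm behind the grasp point.
Start: joints at [-79.572, 36.005, 2.206, 86.941, -1.547, 57.084, -1.146], TCP at [0.159, 0.63, 0.303] pointing down, gripper open.
Joint ranges: [-175.42, 175.42], [-21.48, 121.26], [-71.46, 75.88], [10.55, 141.38], [-63.04, 243.04], [13.31, 113.54], [-168.57, 168.57]. Speed limits (degrees/s): [147.25, 147.25, 180, 180, 180, 180, 180].

### API

Orientations are given as a 3x3 rotation matrix whose columns are the frame's x, y, z axes.
In Python, from plant import manip gives the robot as it stands.
- The arm moves only by the tool drive_tool, never from a script. Its argument "targets" is a list that holds one entry, the list of rows, each a list of 7 numbers: the closure, from 0 (fully open) to 1 (shut), then the shift along the tool's x, y, z in m, then the turn, a rotation vector about the tool's x, y, z in degrees. In form: [[[jaw, tx, ty, tz, wx, wy, wz], ...]]. A call has exactly 10 rows; each row is the pose to reach, as a shift and turn from the pose commanded when the call began, along the tool's axes at that moment; what a row does not reach only later rows make up. A row lasts 1/10 s, in which the tool goes at most 50 mm and 8.59 degrees, less where a joint would pass 70% of its speed; a pose out of reach is approached as far as the arm can. A call with a gripper value outside its range is refused whole. The fingers move at their own pace and stop on an object; the grip force is fixed at half the most. Time passes only in rows, so rows that repeat a pose let the fingers close, or fill a call up. It gives the time, the measured TCP pose, the force and the opening at its end, in the units of the state.
- manip.state(): the state, without advancing time (a new reading comes with each control period).
- manip.read_camera(name): name is "scene" or "top"; returns the picture (400x640x3 uint8, blue, green, red); there is no depth.
- manip.calibration(name): a dict with "vertical_fov" (degrees; the focal length in pixels is half the picture's height over the tangent of half this angle, whatever the lens; pixels are square), "cx", "cy" (the principal point, pixels), "extrinsics" (4x4, takes a point from camera to world coordinates). Camera axes: x right, y up, looking along -z (the intrinsics and any distortion apply to the point x, -y, -z); pixel columns grow to the right and rows downward; lengths in m; the calibration is good to about 2 mm. A picture is of the moment at which its call begins. calibration takes no time and is no camera call.
- manip.hand_in(): hands the job in, once; it reports no verdict.
The state is a dict: "t": time; "joint_positions": joint angles; "dq": joint speeds; "effort": joint torques, N m; "tool_pos": TCP position; "ee_rot": TCP orientation; "contact_force": force on the tool from outside, world axes, zero at the start; "ft_torque": the same for the moment, N m; "gripper_width": finger opening in m.
Only numpy, scipy, OpenCV 4.12 (cv2) and the standard library are available. Lean on these libraries where they do the work, as an engineer would, in place of code of your own. Each camera call takes 0.05 s, during which the arm holds its last target.

### The job

Set out the pressing station, left and right being as the robot sees them: lay the wooden mould, recess up, in the middle of the white board with its long side running across the board's width (square to the board's long edges), and stand the stamp down in the mould's recess. On the board, in line with the mould, stand the red-lidded jar on its left and the blue-lidded jar on its right, each midway between the mould and that end of the board; and stand the empty white cup in the middle of the scale's round steel plate. Leave everything upright, and leave the small amber oil bottle and the ring cutter where they are.

Things in the scene. Friction and masses are not known exactly. Their poses are not given: they have to be found in the camera images.
- board_top (a point): White plastic board, fixed to the table, 220 mm long, 120 mm wide, 12 mm thick, with a thin blue line along each long edge. This point is the centre of its top face, 12 mm above the table; x runs along its width (away from the robot), y along its length to the robot's left, z up. It stands left or right of the middle, turned up to 0.2 rad.
- scale_plate (a point): Kitchen scale, fixed to the table: black body 150 mm deep (x), 180 mm wide (y), 22 mm high, carrying a round steel plate 110 mm across. This point is the centre of the plate's top face, 32 mm above the table; x points away from the robot, z up. The plate does not move.
- mould_mid (a point): Loose brown wooden press mould, a block 80 mm long (its x), 60 mm wide (its y), 36 mm high, with a round flat-bottomed recess 47 mm across and 8 mm deep in the middle of its top. This point is the block's centre, 18 mm above its underside; z up. Starts recess up on the table, about 0.14 kg. Grip it across its 60 mm width.
- stamp_mid (a point): Loose light wooden stamp, starts standing on the table: round foot 34 mm across and 14 mm high (orange band), then from 18 mm up a plain round handle 22 mm across; 62 mm tall in all, about 0.05 kg. This point is on its axis half-way up, 31 mm above the underside of the foot; z up. Down in the recess its foot stands 28 mm above the mould's underside.
- red_jar_mid (a point): Loose clear closed jar with a red lid, 42 mm across, 70 mm tall, about 0.1 kg, standing. This point is on its axis half-way up (35 mm); z up.
- blue_jar_mid (a point): Loose clear closed jar with a blue lid, 42 mm across, 70 mm tall, about 0.1 kg, standing. This point is on its axis half-way up (35 mm); z up.
- cup_mid (a point): Loose empty white handleless cup, 58 mm across at the rim and narrower at the foot, 62 mm tall, about 0.14 kg, standing. This point is on its axis half-way up (31 mm); z up. It can be gripped across its outside.
- oil_mid (a point): Small amber oil bottle with a white cap, loose, 40 mm across, 85 mm tall, standing between the board and the scale; not to be moved. This point is on its axis half-way up.
- cutter_mid (a point): Loose aluminium ring cutter, 52 mm across, 30 mm high, lying beyond the board and the scale; not to be moved. This point is its centre.
There are look-alikes about, which are no part of the job. What is shaped like the part that bears stamp_mid but green or turquoise is not meant.

How it is judged:
By the outcome, as a careful person would: the job done as asked, in the order asked, and still so for the second after the job is handed in, with the robot touching nothing.
It also fails if it takes over 118 s, if anything falls off the work surface, if the arm or the gripper's body presses on something with over 40 N, if the wrist force passes 120 N, or if a joint passes its speed limit or range.

## Working session

There is one attempt and no reset: what is moved stays moved. The work goes in short steps, Python scripts to look and compute and a tool call to move; the robot and the scene stay as the last step left them, time stands still between calls to the robot, and variables do not carry over. Pictures are saved under pics/ and viewed, and the job is handed in when it is done.

Besides the shell and the picture viewer there is one more tool, called after "Request:" as a command line: name --argument value ..., lists and objects as JSON in quotes. drive_tool: Moves the arm, as the interface text tells. Its arguments: {"type":"object","properties":{"targets":{"type":"array","items":{"type":"array","items":{"type":"array","items":{"type":"number"}}}}},"required":["targets"]}

```bash
ls; mkdir -p pics; python3 - <<'E'
from plant import manip
import cv2
print(manip.state()); print(manip.tips_ahead)
for n in("scene","top"):
    c=manip.calibration(n);print(n,c)
    cv2.imwrite(f"pics/{n}0.png",manip.read_camera(n))
E
```

```text
pics
{'t': 0.0, 'joint_positions': array([-79.57261051,  36.05768048,   2.20212189,  86.99370929,
        -1.54653577,  57.08444178,  -1.14508941]), 'dq': array([ 0.0114937 ,  0.04171775,  0.00705837, -0.1010742 ,  0.03437972,
       -0.00467566,  0.13732993]), 'effort': array([-1.57461882e-04, -5.49731004e+01,  1.14317045e+00, -1.86647093e+01,
       -5.23750030e-02,  2.33936019e-02,  1.43126317e-04]), 'tool_pos': array([0.15927289, 0.6296968 , 0.30178058]), 'ee_rot': array([[-9.69462602e-01,  2.45238818e-01, -4.30468457e-04],
       [ 2.45239194e-01,  9.69460927e-01, -1.80224956e-03],
       [-2.46592020e-05, -1.85278129e-03, -9.99998283e-01]]), 'contact_force': array([-0.34402791, -0.06309226,  0.20018918]), 'ft_torque': array([ 0.04184748, -0.00544557, -0.03436597]), 'gripper_width': 0.09410292641895134}
0.0972
scene {'vertical_fov': 56.940195742238195, 'cx': 318.554068969181, 'cy': 192.80661282871262, 'extrinsics': array([[-0.82533002, -0.32783613,  0.45973235,  0.9370404 ],
       [ 0.56464916, -0.47731164,  0.67330894,  0.53210734],
       [-0.00129939,  0.81528956,  0.57905202,  0.52078359],
       [ 0.        ,  0.        ,  0.        ,  1.        ]])}
top {'vertical_fov': 48.72129717096942, 'cx': 322.3338849960439, 'cy': 198.1758944300015, 'extrinsics': array([[ 0.00928452,  0.99180489, -0.12742389,  0.46124622],
       [-0.999577  ,  0.01271761,  0.02615513,  0.01307252],
       [ 0.02756131,  0.12712715,  0.99150343,  0.99116984],
       [ 0.        ,  0.        ,  0.        ,  1.        ]])}
```

View pics/top0.png

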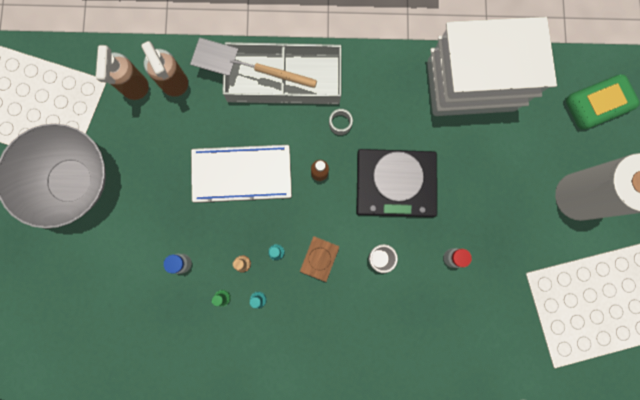

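View pics/scene0.png

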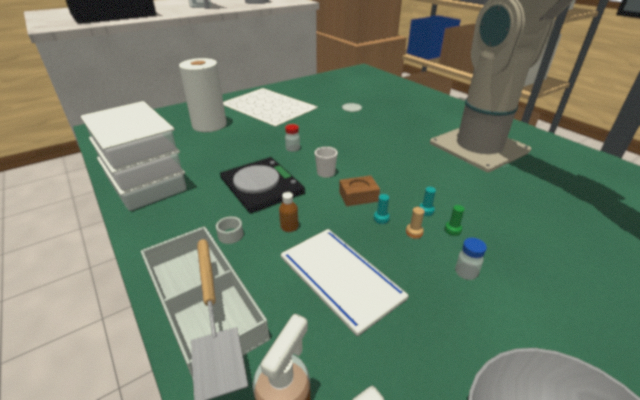

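```bash
cat > h.py <<'E'
import numpy as np, cv2
from plant import manip
def cal(n):
    c=manip.calibration(n); f=200/np.tan(np.radians(c["vertical_fov"])/2); return f,c["cx"],c["cy"],np.array(c["extrinsics"])
def ray(n,p):
    f,cx,cy,E=cal(n); d=E[:3,:3]@np.array([(p[0]-cx)/f,-(p[1]-cy)/f,-1]); return E[:3,3],d
def onz(n,p,z):
    o,d=ray(n,p); return o+d*(z-o[2])/d[2]
def proj(n,P):
    f,cx,cy,E=cal(n); q=E[:3,:3].T@(np.array(P)-E[:3,3]); return np.array([cx+f*q[0]/-q[2],cy-f*q[1]/-q[2]])
def tri(p1,p2):
    o1,d1=ray("top",p1);o2,d2=ray("scene",p2); s=np.linalg.lstsq(np.c_[d1,-d2],o2-o1,rcond=None)[0]
    a,b=o1+s[0]*d1,o2+s[1]*d2; return (a+b)/2,np.linalg.norm(a-b)
def blobs(m,amin=30):
    n,l,s,c=cv2.connectedComponentsWithStats(m.astype(np.uint8))
    return [(c[i].round(2),s[i].tolist()) for i in range(1,n) if s[i,4]>=amin]
E
python3 - <<'E'
from h import *
t=cv2.imread("pics/top0.png");s=cv2.imread("pics/scene0.png")
def crop(im,x0,y0,x1,y1,k,n): cv2.imwrite(n,cv2.resize(im[y0:y1,x0:x1],None,fx=k,fy=k,interpolation=cv2.INTER_CUBIC))
crop(t,150,225,350,320,4,"pics/c1.png"); crop(t,340,130,500,280,4,"pics/c2.png");crop(s,220,110,500,290,2.8,"pics/c3.png")
crop(t,180,100,350,215,4,"pics/c4.png")
print(onz("top",(241,174),.012),onz("top",(191,175),.012)-onz("top",(291,172.5),.012))
E
```

```text
[0.63934441 0.1699975  0.012     ] [-0.00889122  0.22275464  0.        ]
```

View pics/c1.png

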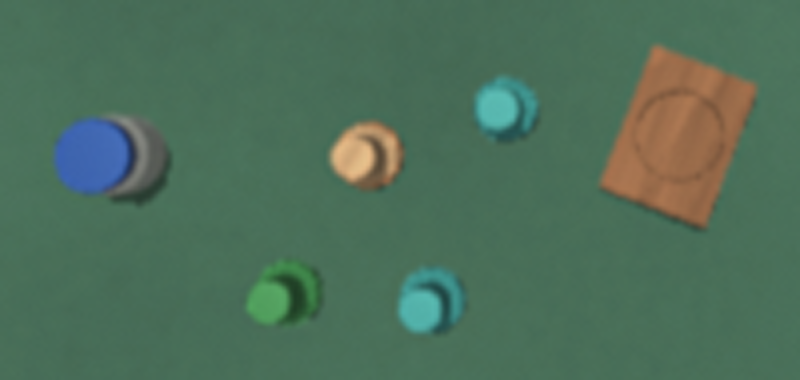

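View pics/c2.png

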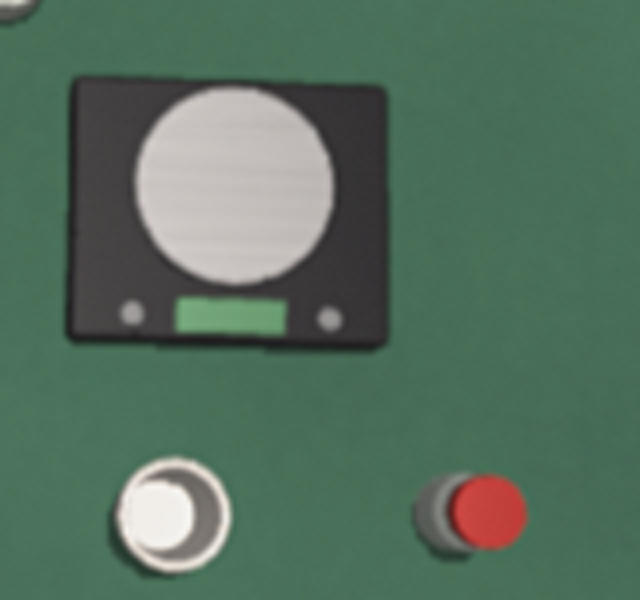

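View pics/c3.png

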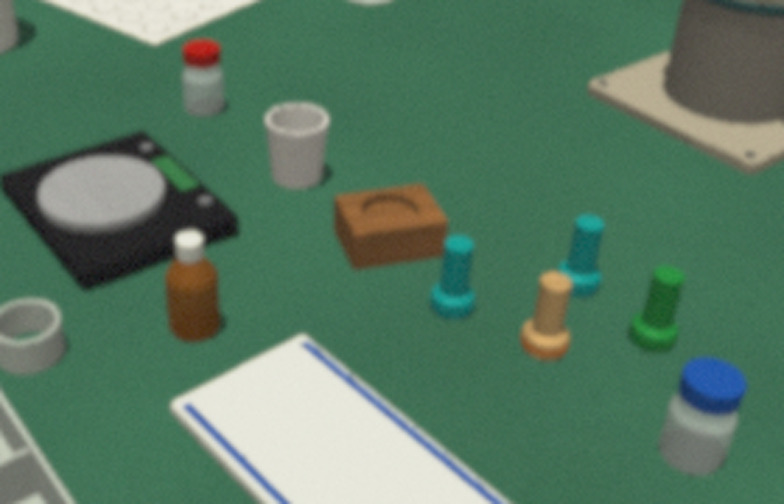

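View pics/c4.png

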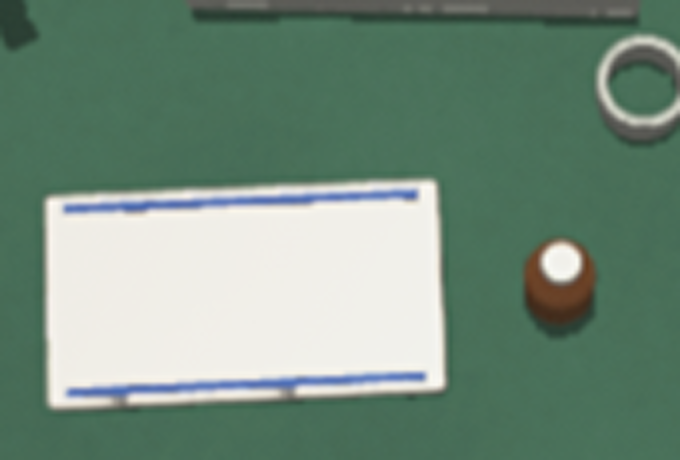

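Top view: blue jar lid (173,264), red jar lid (461,258), cup (383,259), mould (320,259), board (241,174), plate (399,176), oil bottle (320,168), ring cutter (341,121). Stamp candidates: wooden (241,263), green (220,298), turquoise (257,300) and (276,251). I'm choosing the light wooden one with the orange foot at (241,263), and the close crop c1 confirms it.

```bash
cat > meas.py <<'E'
from h import *
def ell(m,near,amin=30,r=25):
    cs,_=cv2.findContours(m.astype(np.uint8),cv2.RETR_EXTERNAL,cv2.CHAIN_APPROX_NONE)
    best=None
    for c in cs:
        if cv2.contourArea(c)<amin: continue
        M=cv2.moments(c); p=np.array([M['m10']/M['m00'],M['m01']/M['m00']])
        d=np.hypot(*(p-near))
        if d<r and (best is None or d<best[0]): best=(d,p,c)
    return best[1],best[2]
def up(im,k=4): return cv2.resize(im,None,fx=k,fy=k,interpolation=cv2.INTER_CUBIC)
def toworld(c,n,z,k=4): # contour in upsampled px -> world
    return np.array([onz(n,((x+.5)/k-.5,(y+.5)/k-.5),z) for x,y in c.reshape(-1,2)])
def circ(W): # centre by min enclosing + diam by area
    c,r=cv2.minEnclosingCircle(W[:,:2].astype(np.float32)*1000); 
    A=cv2.contourArea(W[:,:2].astype(np.float32)*1000); M=cv2.moments(W[:,:2].astype(np.float32)*1000)
    return np.round([M['m10']/M['m00'],M['m01']/M['m00'],2*np.sqrt(A/np.pi),2*r],1)
E
python3 - <<'E'
from meas import *
I={"top":up(cv2.imread("pics/top0.png")),"scene":up(cv2.imread("pics/scene0.png"))}
def mk(n):
    im=I[n].astype(int);b,g,r=im[...,0],im[...,1],im[...,2]
    mx=im.max(2);mn=im.min(2)
    return dict(blue=(b>r+60)&(b>g+40),red=(r>g+60)&(r>b+60)&(r>140),white=(mn>140)&(mx-mn<60),brown=(r>b+25)&(r>g+8)&(r>60),wood=(r>b+35)&(r>g+15))
T=mk("top");S=mk("scene")
for nm,k,pt,z in [("bluelid","blue",(173,264),.07),("redlid","red",(461,258),.07),("plate","white",(399,176),.032),("cup","white",(383,259),.062),("stamp","wood",(241,264),0.0),("mould","brown",(320,259),.036),("board","white",(241,174),.012)]:
    p,c=ell(T[k],np.array(pt)*4,100,60); W=toworld(c,"top",z); print(nm,p/4,circ(W))
    if nm in("mould","board"):
        (cx,cy),(w,h),a=cv2.minAreaRect(W[:,:2].astype(np.float32)*1000); print("   rect",cx,cy,w,h,a)
# blue lines
cs,_=cv2.findContours(T["blue"].astype(np.uint8),0,1)
for c in cs:
    if cv2.contourArea(c)>300:
        W=toworld(c,"top",.012); print("blue",cv2.minAreaRect(W[:,:2].astype(np.float32)*1000))
for nm,k,pt,z in [("bluelid","blue",(474,244),.07),("redlid","red",(292,128),.07),("plate","white",(257,179),.032),("mould","brown",(360,190),.036),("board","white",(343,278),.012)]:
    try:
        p,c=ell(S[k],np.array(pt)*4,100,80); W=toworld(c,"scene",z); print("S",nm,p/4,circ(W))
        if nm in("board",): print("   rect",cv2.minAreaRect(W[:,:2].astype(np.float32)*1000))
    except Exception as e: print(nm,e)
E
```

```text
bluelid [173.15680312 263.89495127] [441.  293.5  37.4  38.6]
redlid [462.35302307 257.9234288 ] [ 458.6 -303.7   37.1   38.2]
plate [398.43403977 176.31975191] [ 636.7 -179.6  108.2  109.6]
cup [383.58802615 258.54653641] [ 455.8 -140.1   58.6   59.6]
stamp [241.97877556 263.70702143] [441.2 164.   36.   38.6]
mould [319.58992359 259.09755198] [453.4  -6.7  78.6  99.1]
   rect 453.4620361328125 -6.837360382080078 61.189857482910156 82.08861541748047 69.37823486328125Traceback (most recent call last):
  File "<stdin>", line 9, in <module>
  File "meas.py", line 13, in toworld
    return np.array([onz(n,((x+.5)/k-.5,(y+.5)/k-.5),z) for x,y in c.reshape(-1,2)])
                     ~~~^^^^^^^^^^^^^^^^^^^^^^^^^^^^^^^
  File "h.py", line 8, in onz
    o,d=ray(n,p); return o+d*(z-o[2])/d[2]
        ~~~^^^^^
  File "h.py", line 6, in ray
    f,cx,cy,E=cal(n); d=E[:3,:3]@np.array([(p[0]-cx)/f,-(p[1]-cy)/f,-1]); return E[:3,3],d
              ~~~^^^
  File "h.py", line 4, in cal
    c=manip.calibration(n); f=200/np.tan(np.radians(c["vertical_fov"])/2); return f,c["cx"],c["cy"],np.array(c["extrinsics"])
ValueError: time passes only in moves, steps and waits
```

```bash
python3 - <<'E'
from plant import manip
import pickle
pickle.dump({n:{k:v for k,v in manip.calibration(n).items()} for n in("scene","top")},open("cal.pkl","wb"))
s=open("h.py").read()
s=s.replace("def cal(n):\n    c=manip.calibration(n);","import pickle\nCAL=pickle.load(open('cal.pkl','rb'))\ndef cal(n):\n    c=CAL[n];")
open("h.py","w").write(s)
E
cat > m0.py <<'E'
import sys
from meas import *
tag=sys.argv[1]
I={"top":up(cv2.imread(f"pics/top{tag}.png")),"scene":up(cv2.imread(f"pics/scene{tag}.png"))}
def mk(n):
    im=I[n].astype(int);b,g,r=im[...,0],im[...,1],im[...,2]
    mx=im.max(2);mn=im.min(2)
    return dict(blue=(b>r+60)&(b>g+40),red=(r>g+60)&(r>b+60)&(r>140),white=(mn>140)&(mx-mn<60),brown=(r>b+25)&(r>g+8)&(r>60),wood=(r>b+35)&(r>g+15))
T=mk("top");S=mk("scene")
E
python3 - 0 <<'E'
from m0 import *
for nm,k,pt,z in [("board","white",(241,174),.012)]:
    p,c=ell(T[k],np.array(pt)*4,100,60); W=toworld(c,"top",z); print(nm,p/4,circ(W))
    if nm in("mould","board"):
        (cx,cy),(w,h),a=cv2.minAreaRect(W[:,:2].astype(np.float32)*1000); print("   rect",cx,cy,w,h,a)
cs,_=cv2.findContours(T["blue"].astype(np.uint8),0,1)
for c in cs:
    if cv2.contourArea(c)>300:
        W=toworld(c,"top",.012); print("blue",cv2.minAreaRect(W[:,:2].astype(np.float32)*1000))
for nm,k,pt,z in [("bluelid","blue",(474,244),.07),("redlid","red",(292,128),.07),("plate","white",(257,179),.032),("mould","brown",(360,190),.036),("board","white",(343,278),.012)]:
    try:
        p,c=ell(S[k],np.array(pt)*4,100,80); W=toworld(c,"scene",z); print("S",nm,p/4,circ(W))
        if nm in("board",): print("   rect",cv2.minAreaRect(W[:,:2].astype(np.float32)*1000))
    except Exception as e: print(nm,e)
# wooden stamp top in top view: brightest
im=I["top"]; cr=im[4*250:4*278,4*228:4*256]; 
for th in(190,205,215):
    m=(cr[...,2]>th).astype(np.uint8); print(th,[( (c+ [4*228,4*250])/4,s[4]/16) for c,s in blobs(m)])
E
```

```text
board [241.11105052 171.88109831] [645.6 170.3 178.6 248. ]
   rect 642.5465698242188 170.73431396484375 121.76619720458984 221.5655517578125 3.560119152069092
blue ((439.7873840332031, 311.11016845703125), (39.25875473022461, 40.43988037109375), 0.5330589413642883)
blue ((590.2720336914062, 168.04148864746094), (4.2729315757751465, 196.7180633544922), 3.524921178817749)
blue ((694.4737548828125, 174.533935546875), (4.029830455780029, 196.49058532714844), 3.5060088634490967)
S bluelid [474.629863   247.17101267] [446.2 296.2  42.4  49.8]
S redlid [291.73834825 127.20027032] [ 460.7 -301.1   36.2   40.2]
S plate [255.85453737 177.93278532] [ 637.8 -177.9  104.3  106.6]
S mould [359.24061607 190.41173652] [467.7   9.2 103.2 132.8]
S board [343.77782904 280.511841  ] [646.3 172.2 180.7 249.7]
   rect ((643.7026977539062, 171.37786865234375), (122.35443115234375, 222.50872802734375), 3.498469352722168)
190 [(array([238.2625, 263.755 ]), 82.5), (array([247.4625, 260.995 ]), 7.9375)]
205 [(array([238.185, 264.17 ]), 67.25)]
215 [(array([235.6175, 262.5   ]), 12.5625), (array([240.0125, 265.4125]), 26.4375)]
```

```bash
cat > go.py <<'E'
import sys
from h import *
from scipy.spatial.transform import Rotation as Ro
# go.py x y z yaw(tool y axis deg), several waypoints relative to the present pose
st=manip.state(); R=np.array(st["ee_rot"]);p=np.array(st["tool_pos"])
print("t",round(st["t"],2),"p",p.round(4),"yaw",np.degrees(np.arctan2(R[1,1],R[0,1])).round(2),"w",round(st["gripper_width"],4),"F",np.round(st["contact_force"],1),"q",np.round(st["joint_positions"],0))
a=list(map(float,sys.argv[1:]))
for i in range(0,len(a),4):
    y=np.radians(a[i+3]); Y=np.array([np.cos(y),np.sin(y),0]);
    if Y@R[:,1]<0: Y=-Y
    Z=np.array([0,0,-1.]); X=np.cross(Y,Z)
    w=np.degrees(Ro.from_matrix(R.T@np.c_[X,Y,Z]).as_rotvec())
    print("shift",(R.T@(np.array(a[i:i+3])-p)).round(4),"turn",w.round(2))
E
python3 go.py .42 .4 .28 69.4  .4535 -.0068 .20 69.4  .4535 -.0068 .104 69.4
python3 - <<'E'
from h import *
print(onz("top",(238.2,263.8),.062),onz("top",(242,263.7),.007),onz("top",(462.3,257.9),.07),proj("top",(.455,-.007,.036)))
E
```

```text
t 0.1 p [0.1593 0.6297 0.3019] yaw 75.8 w 0.0942 F [-0.8  0.7  0.1] q [-80.  36.   2.  87.  -2.  57.  -1.]
shift [-0.3091 -0.1587  0.0221] turn [-0.1   0.01  6.4 ]
shift [-0.4413 -0.5448  0.1028] turn [-0.1   0.01  6.4 ]
shift [-0.4413 -0.5446  0.1988] turn [-0.1   0.01  6.4 ]
[0.44139606 0.16160082 0.062     ] [0.44051063 0.16210146 0.007     ] [ 0.45780181 -0.30439265  0.07      ] [319.38555061 257.83509259]
```

Request:
drive_tool --targets '[[[0, -0.05, -0.02, 0.005, 0, 0, 2], [0, -0.1, -0.045, 0.01, 0, 0, 4], [0, -0.145, -0.07, 0.012, 0, 0, 6], [0, -0.19, -0.09, 0.015, 0, 0, 6.4], [0, -0.235, -0.115, 0.02, 0, 0, 6.4], [0, -0.28, -0.14, 0.02, 0, 0, 6.4], [0, -0.315, -0.175, 0.025, 0, 0, 6.4], [0, -0.34, -0.215, 0.03, 0, 0, 6.4], [0, -0.355, -0.26, 0.035, 0, 0, 6.4], [0, -0.37, -0.305, 0.04, 0, 0, 6.4]]]'

```text
t: 1.1
tool_pos: [0.4433, 0.2469, 0.2627]
ee_rot: [[-0.936, 0.352, 0.0], [0.352, 0.936, -0.0], [-0.0, -0.0, -1.0]]
contact_force: [1.2, -0.4, -0.4]
gripper_width: 0.0938
```

```bash
python3 go.py  .454 -.0068 .20 69.4  .454 -.0068 .104 69.4
```

```text
t 1.1 p [0.4433 0.2469 0.2627] yaw 69.36 w 0.0938 F [ 1.2 -0.4 -0.4] q [-35.  28.   3. 112.  -2.  40.  39.]
shift [-0.0994 -0.2336  0.0628] turn [-0.02  0.01 -0.04]
shift [-0.0994 -0.2336  0.1588] turn [-0.02  0.01 -0.04]
```

Request:
drive_tool --targets '[[[0, -0.02, -0.045, 0.015, 0, 0, 0], [0, -0.04, -0.09, 0.03, 0, 0, 0], [0, -0.06, -0.135, 0.045, 0, 0, 0], [0, -0.08, -0.18, 0.055, 0, 0, 0], [0, -0.095, -0.222, 0.062, 0, 0, 0], [0, -0.0994, -0.2336, 0.08, 0, 0, 0], [0, -0.0994, -0.2336, 0.1, 0, 0, 0], [0, -0.0994, -0.2336, 0.11, 0, 0, 0], [0, -0.0994, -0.2336, 0.11, 0, 0, 0], [0, -0.0994, -0.2336, 0.11, 0, 0, 0]]]'

```text
t: 2.1
tool_pos: [0.4538, -0.0039, 0.1534]
ee_rot: [[-0.937, 0.351, -0.0], [0.351, 0.937, 0.0], [0.0, 0.0, -1.0]]
contact_force: [0.5, -1.2, -0.5]
gripper_width: 0.0938
```

```bash
python3 go.py  .454 -.0068 .104 69.4; python3 - <<'E'
from h import *
cv2.imwrite("pics/top1.png",manip.read_camera("top")[150:350,200:440]); s=manip.read_camera("scene");cv2.imwrite("pics/scene1.png",s)
E
```

```text
t 2.1 p [ 0.4538 -0.0039  0.1534] yaw 69.48 w 0.0938 F [ 0.5 -1.2 -0.5] q [ -3.  35.   1. 125.  -1.  20.  67.]
shift [-0.0012 -0.0027  0.0494] turn [ 0.01 -0.01  0.08]
```

View pics/scene1.png

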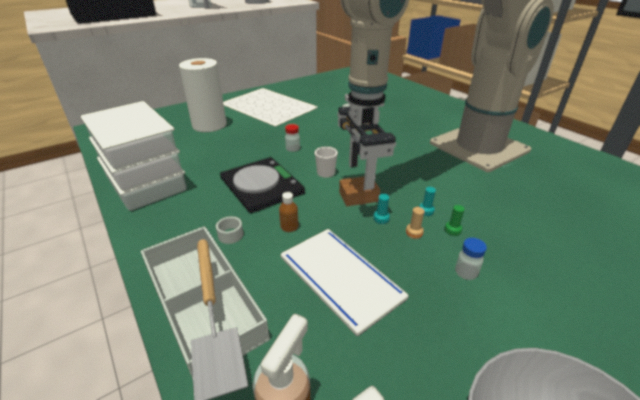

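Request:
drive_tool --targets '[[[0, -0.0012, -0.0026, 0.01, 0, 0, 0], [0, -0.0012, -0.0026, 0.022, 0, 0, 0], [0, -0.0012, -0.0026, 0.034, 0, 0, 0], [0, -0.0012, -0.0026, 0.044, 0, 0, 0], [0, -0.0012, -0.0026, 0.049, 0, 0, 0], [0, -0.0012, -0.0026, 0.049, 0, 0, 0], [1, -0.0012, -0.0026, 0.049, 0, 0, 0], [1, -0.0012, -0.0026, 0.049, 0, 0, 0], [1, -0.0012, -0.0026, 0.049, 0, 0, 0], [1, -0.0012, -0.0026, 0.049, 0, 0, 0]]]'

```text
t: 3.2
tool_pos: [0.4541, -0.0073, 0.1044]
ee_rot: [[-0.936, 0.352, 0.0], [0.352, 0.936, -0.0], [-0.0, -0.0, -1.0]]
contact_force: [-0.1, 0.2, 0.1]
gripper_width: 0.0652
```

```bash
python3 go.py  .454 -.0068 .204 69.4 
```

```text
t 3.2 p [ 0.4541 -0.0073  0.1044] yaw 69.4 w 0.0652 F [-0.1  0.2  0.1] q [  2.  41.  -6. 126.  18.  14.  49.]
shift [ 0.0002  0.0005 -0.0996] turn [-0.    0.02 -0.  ]
```

Request:
drive_tool --targets '[[[1, 0, 0, 0, 0, 0, 0], [1, 0, 0, 0, 0, 0, 0], [1, 0, 0, 0, 0, 0, 0], [1, 0, 0, -0.008, 0, 0, 0], [1, 0, 0, -0.02, 0, 0, 0], [1, 0, 0, -0.035, 0, 0, 0], [1, 0, 0, -0.05, 0, 0, 0], [1, 0, 0, -0.065, 0, 0, 0], [1, 0, 0, -0.08, 0, 0, 0], [1, 0, 0, -0.095, 0, 0, 0]]]'

```text
t: 4.2
tool_pos: [0.4535, -0.0075, 0.2002]
ee_rot: [[-0.936, 0.352, -0.0], [0.352, 0.936, -0.0], [0.0, -0.0, -1.0]]
contact_force: [-0.6, 1.1, -2.2]
gripper_width: 0.0596
```

```bash
python3 go.py  .643 .171 .19 93.5 .643 .171 .122 93.5;  python3 - <<'E'
from h import *
cv2.imwrite("pics/scene2.png",manip.read_camera("scene"));cv2.imwrite("pics/top2.png",manip.read_camera("top"))
E
```

```text
t 4.2 p [ 0.4535 -0.0075  0.2002] yaw 69.4 w 0.0596 F [-0.6  1.1 -2.2] q [  7.  31. -13. 123.  14.  28.  52.]
shift [-0.1146  0.2337  0.0101] turn [-1.00e-02 -2.00e-02 -2.41e+01]
shift [-0.1146  0.2337  0.0781] turn [-1.00e-02 -2.00e-02 -2.41e+01]
```

View pics/scene2.png

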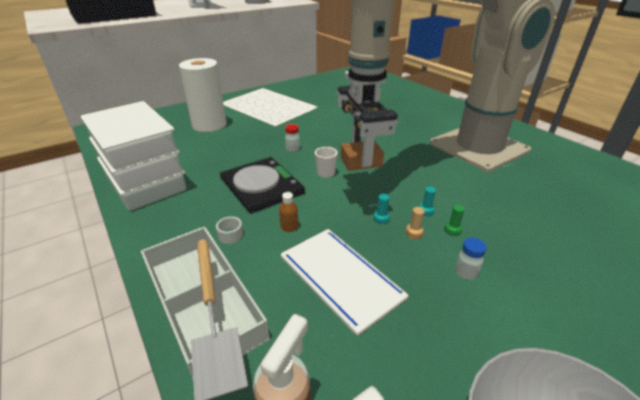

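Request:
drive_tool --targets '[[[1, -0.007, 0.014, 0, 0, 0, -2], [1, -0.021, 0.042, 0, 0, 0, -5], [1, -0.036, 0.073, 0, 0, 0, -8], [1, -0.051, 0.104, 0, 0, 0, -11], [1, -0.066, 0.135, 0, 0, 0, -14], [1, -0.081, 0.166, 0.002, 0, 0, -17], [1, -0.095, 0.195, 0.004, 0, 0, -20], [1, -0.107, 0.218, 0.007, 0, 0, -23], [1, -0.113, 0.231, 0.01, 0, 0, -24.1], [1, -0.1146, 0.2337, 0.012, 0, 0, -24.1]]]'

```text
t: 5.3
tool_pos: [0.6438, 0.174, 0.1853]
ee_rot: [[-0.998, -0.064, -0.001], [-0.064, 0.998, 0.002], [0.001, 0.002, -1.0]]
contact_force: [-0.2, 0.2, -1.0]
gripper_width: 0.06
```

```bash
python3 go.py  .643 .171 .13 93.5
```

```text
t 5.3 p [0.6438 0.174  0.1853] yaw 93.69 w 0.06 F [-0.2  0.2 -1. ] q [ -7.  46. -19.  89.  18.  48.  61.]
shift [ 0.001  -0.003   0.0553] turn [ 0.1  -0.06  0.19]
```

Request:
drive_tool --targets '[[[1, 0.0005, -0.001, 0.008, 0, 0, 0], [1, 0.0005, -0.002, 0.018, 0, 0, 0], [1, 0.0005, -0.002, 0.028, 0, 0, 0], [1, 0.0005, -0.002, 0.038, 0, 0, 0], [1, 0.0005, -0.002, 0.046, 0, 0, 0], [1, 0.0005, -0.002, 0.052, 0, 0, 0], [1, 0.0005, -0.002, 0.055, 0, 0, 0], [1, 0.0005, -0.002, 0.055, 0, 0, 0], [1, 0.0005, -0.002, 0.055, 0, 0, 0], [1, 0.0005, -0.002, 0.055, 0, 0, 0]]]'

```text
t: 6.3
tool_pos: [0.6433, 0.1691, 0.1327]
ee_rot: [[-0.998, -0.061, 0.001], [-0.061, 0.998, 0.0], [-0.001, 0.0, -1.0]]
contact_force: [0.2, 0.5, -1.2]
gripper_width: 0.0598
```

```bash
python3 go.py  .643 .171 .1165 93.5;  python3 - <<'E'
from h import *
cv2.imwrite("pics/scene3.png",up:=cv2.resize(manip.read_camera("scene")[130:350,240:460],None,fx=2.7,fy=2.7));cv2.imwrite("pics/top3.png",manip.read_camera("top"))
E
```

```text
t 6.3 p [0.6433 0.1691 0.1327] yaw 93.5 w 0.0598 F [ 0.2  0.5 -1.2] q [ -7.  50. -18.  91.  20.  42.  60.]
shift [0.0002 0.0019 0.0162] turn [0.01 0.05 0.  ]
```

View pics/scene3.png

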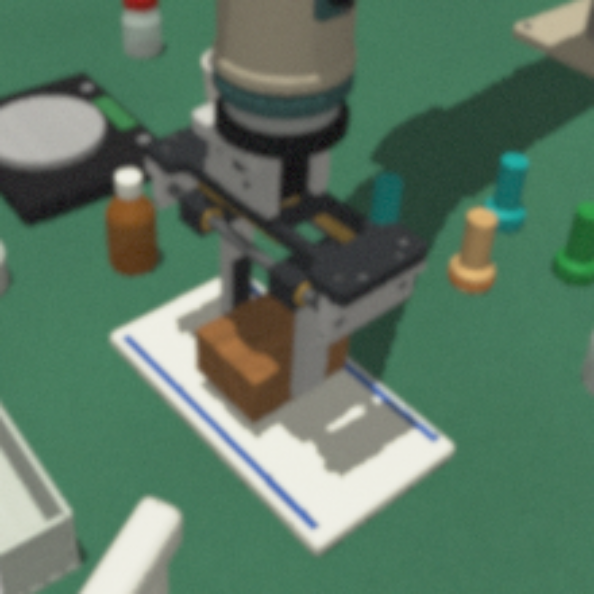

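Request:
drive_tool --targets '[[[1, 0, 0.0019, 0.005, 0, 0, 0], [1, 0, 0.0019, 0.01, 0, 0, 0], [1, 0, 0.0019, 0.013, 0, 0, 0], [1, 0, 0.0019, 0.0155, 0, 0, 0], [1, 0, 0.0019, 0.0163, 0, 0, 0], [1, 0, 0.0019, 0.0163, 0, 0, 0], [0.1, 0, 0.0019, 0.0163, 0, 0, 0], [0.1, 0, 0.0019, 0.0163, 0, 0, 0], [0.1, 0, 0.0019, 0.0163, 0, 0, 0], [0.1, 0, 0.0019, 0.0163, 0, 0, 0]]]'

```text
t: 7.4
tool_pos: [0.643, 0.1709, 0.1158]
ee_rot: [[-0.998, -0.061, 0.0], [-0.061, 0.998, 0.0], [-0.0, 0.0, -1.0]]
contact_force: [0.2, -0.6, -0.5]
gripper_width: 0.0839
```

```bash
python3 go.py  .643 .171 .25 93.5 .4415 .1618 .25 90;  python3 - <<'E'
from h import *
cv2.imwrite("pics/top4.png",manip.read_camera("top"));cv2.imwrite("pics/scene4.png",manip.read_camera("scene"))
E
```

```text
t 7.4 p [0.643  0.1709 0.1158] yaw 93.5 w 0.0839 F [ 0.2 -0.6 -0.5] q [ -8.  51. -17.  91.  20.  41.  59.]
shift [-0.000e+00  1.000e-04 -1.342e-01] turn [ 0.01  0.   -0.  ]
shift [ 0.2017  0.0032 -0.1342] turn [0.01 0.   3.5 ]
```

Request:
drive_tool --targets '[[[0.1, 0, 0, -0.02, 0, 0, 0], [0.1, 0, 0, -0.055, 0, 0, 0], [0.1, 0, 0, -0.095, 0, 0, 0], [0.3, 0.02, 0, -0.13, 0, 0, 1], [0.4, 0.055, 0, -0.14, 0, 0, 2], [0.5, 0.095, 0, -0.14, 0, 0, 3], [0.5, 0.135, 0.002, -0.14, 0, 0, 3.5], [0.5, 0.17, 0.003, -0.134, 0, 0, 3.5], [0.5, 0.195, 0.0032, -0.12, 0, 0, 3.5], [0.5, 0.2017, 0.0032, -0.11, 0, 0, 3.5]]]'

```text
t: 8.5
tool_pos: [0.4383, 0.1614, 0.2259]
ee_rot: [[-1.0, -0.002, -0.002], [-0.002, 1.0, -0.001], [0.002, -0.001, -1.0]]
contact_force: [0.7, 0.2, 0.2]
gripper_width: 0.0471
```

```bash
 python3 - <<'E'
from h import *
cv2.imwrite("pics/top5.png",manip.read_camera("top"));cv2.imwrite("pics/scene5.png",manip.read_camera("scene"))
E
cat > mould.py <<'E'
from m0 import *
def m(k,pt,n,z,r):
    I2={"top":T,"scene":S}[n]
    p,c=ell(I2[k],np.array(pt)*4,100,r*4); W=toworld(c,n,z); return p/4,W
p,W=m("brown",(241,174),"top",.048,15); print("top mould",p,cv2.minAreaRect(W[:,:2].astype(np.float32)*1000))
E
python3 mould.py 5
python3 - <<'E'
import cv2
s=cv2.imread("pics/scene5.png")
cv2.imwrite("pics/a.png",cv2.resize(s[200:350,260:470],None,fx=3.8,fy=3.8))
t=cv2.imread("pics/top5.png")
cv2.imwrite("pics/b.png",cv2.resize(t[110:310,140:350],None,fx=2.9,fy=2.9))
E
```

```text
top mould [238.60787361 170.90924915] ((640.5724487304688, 170.32522583007812), (82.94771575927734, 63.25267028808594), 3.5010523796081543)
```

View pics/a.png

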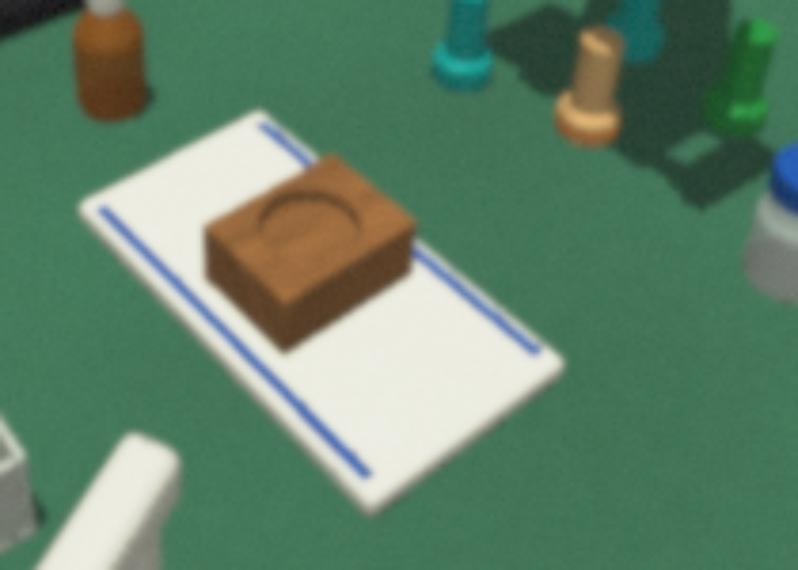

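View pics/b.png

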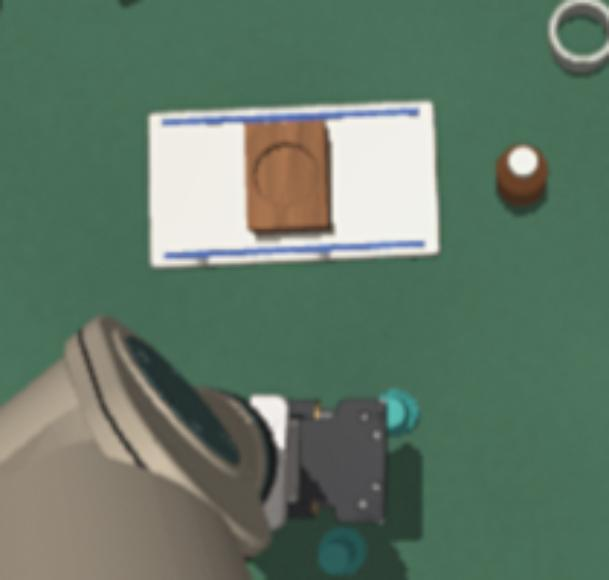

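```bash
python3 go.py .4415 .162 .15 90 .4415 .162 .12 90; python3 - <<'E'
from h import *
print(onz("scene",(260+604/3.8,200+38/3.8),.062),onz("scene",(260+589/3.8,200+112/3.8),.014), proj("scene",(.4415,.162,.062)))
E
```

```text
t 8.6 p [0.4398 0.1615 0.2254] yaw 90.08 w 0.0472 F [ 0.5 -0.1 -1. ] q [-10.  29. -19. 119.  17.  34.  49.]
shift [-0.0019  0.0006  0.0754] turn [-0.07 -0.14  0.08]
shift [-0.002   0.0006  0.1054] turn [-0.07 -0.14  0.08]
[0.43984257 0.16253471 0.062     ] [0.44367078 0.16517032 0.014     ] [418.17244802 210.1523971 ]
```

Request:
drive_tool --targets '[[[0.5, -0.001, 0.0006, 0.015, 0, 0, 0], [0.5, -0.001, 0.0006, 0.032, 0, 0, 0], [0.5, -0.001, 0.0006, 0.05, 0, 0, 0], [0.5, -0.001, 0.0006, 0.067, 0, 0, 0], [0.5, -0.001, 0.0006, 0.083, 0, 0, 0], [0.5, -0.001, 0.0006, 0.096, 0, 0, 0], [0.5, -0.001, 0.0006, 0.104, 0, 0, 0], [0.5, -0.001, 0.0006, 0.105, 0, 0, 0], [1, -0.001, 0.0006, 0.105, 0, 0, 0], [1, -0.001, 0.0006, 0.105, 0, 0, 0]]]'

```text
t: 9.6
tool_pos: [0.4429, 0.1625, 0.1215]
ee_rot: [[-1.0, 0.0, 0.001], [0.0, 1.0, 0.001], [-0.001, 0.001, -1.0]]
contact_force: [-0.2, -0.3, 0.0]
gripper_width: 0.0343
```

Request:
drive_tool --targets '[[[1, 0, 0, 0, 0, 0, 0], [1, 0, 0, 0, 0, 0, 0], [1, 0, 0, 0, 0, 0, 0], [1, 0, 0, 0, 0, 0, 0], [1, 0, 0, -0.008, 0, 0, 0], [1, 0, 0, -0.022, 0, 0, 0], [1, 0, 0, -0.04, 0, 0, 0], [1, 0, 0, -0.06, 0, 0, 0], [1, 0, 0, -0.08, 0, 0, 0], [1, 0, 0, -0.09, 0, 0, 0]]]'

```text
t: 10.6
tool_pos: [0.4427, 0.1625, 0.2125]
ee_rot: [[-1.0, 0.0, 0.002], [0.0, 1.0, 0.001], [-0.002, 0.001, -1.0]]
contact_force: [0.0, -0.1, -0.2]
gripper_width: 0.0208
```

```bash
python3 go.py .6425 .1709 .21 90; python3 - <<'E'
from h import *
cv2.imwrite("pics/scene6.png",cv2.resize(manip.read_camera("scene")[130:330,300:500],None,fx=3,fy=3))
E
```

```text
t 10.6 p [0.4427 0.1625 0.2125] yaw 90.0 w 0.0208 F [ 0.  -0.1 -0.2] q [-10.  31. -19. 120.  18.  32.  48.]
shift [-0.1998  0.0084  0.0029] turn [ 0.05  0.1  -0.  ]
```

View pics/scene6.png

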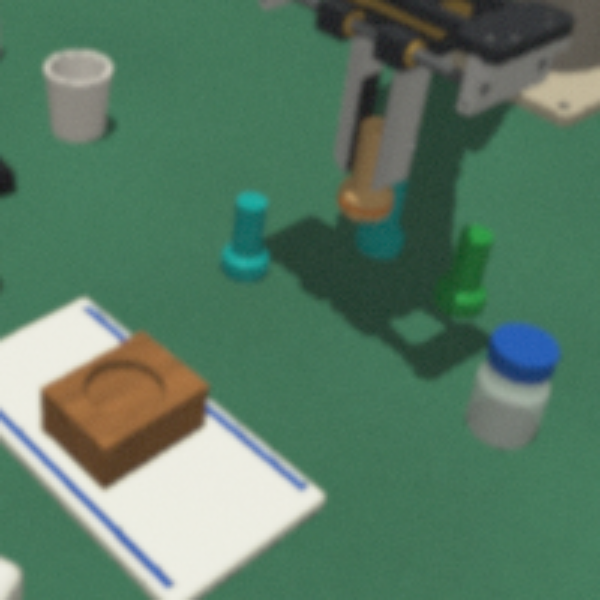

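Request:
drive_tool --targets '[[[1, -0.012, 0.001, 0, 0, 0, 0], [1, -0.036, 0.002, 0, 0, 0, 0], [1, -0.064, 0.003, 0, 0, 0, 0], [1, -0.092, 0.004, 0, 0, 0, 0], [1, -0.12, 0.005, 0, 0, 0, 0], [1, -0.148, 0.006, 0, 0, 0, 0], [1, -0.174, 0.007, 0.003, 0, 0, 0], [1, -0.193, 0.008, 0.005, 0, 0, 0], [1, -0.2, 0.0084, 0.008, 0, 0, 0], [1, -0.201, 0.0084, 0.01, 0, 0, 0]]]'

```text
t: 11.65
tool_pos: [0.6435, 0.1705, 0.199]
ee_rot: [[-1.0, 0.001, -0.002], [0.001, 1.0, -0.001], [0.002, -0.001, -1.0]]
contact_force: [0.6, -0.3, -1.1]
gripper_width: 0.0209
```

```bash
python3 go.py .6435 .1709 .175 90 .6435 .1709 .162 90; python3 - <<'E'
from h import *
cv2.imwrite("pics/scene7.png",cv2.resize(manip.read_camera("scene")[130:330,240:440],None,fx=3,fy=3))
E
```

```text
t 11.65 p [0.6435 0.1705 0.199 ] yaw 89.97 w 0.0209 F [ 0.6 -0.3 -1.1] q [ -6.  45. -19.  89.  18.  49.  58.]
shift [-0.      0.0005  0.024 ] turn [-0.03 -0.12 -0.03]
shift [-0.      0.0005  0.037 ] turn [-0.03 -0.12 -0.03]
```

View pics/scene7.png

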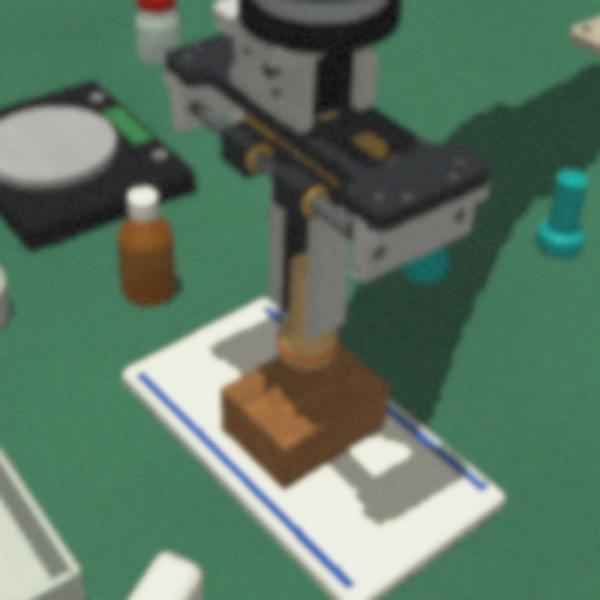

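Request:
drive_tool --targets '[[[1, 0, 0.0004, 0.004, 0, 0, 0], [1, 0, 0.0004, 0.009, 0, 0, 0], [1, 0, 0.0004, 0.015, 0, 0, 0], [1, 0, 0.0004, 0.021, 0, 0, 0], [1, 0, 0.0004, 0.027, 0, 0, 0], [1, 0, 0.0004, 0.032, 0, 0, 0], [1, 0, 0.0004, 0.035, 0, 0, 0], [1, 0, 0.0004, 0.036, 0, 0, 0], [1, 0, 0.0004, 0.0365, 0, 0, 0], [1, 0, 0.0004, 0.0365, 0, 0, 0]]]'

```text
t: 12.7
tool_pos: [0.6435, 0.1712, 0.1645]
ee_rot: [[-1.0, 0.0, 0.0], [0.0, 1.0, 0.0], [-0.0, 0.0, -1.0]]
contact_force: [0.3, -0.2, -1.1]
gripper_width: 0.0208
```

```bash
python3 go.py .6435 .1709 .162 90; python3 - <<'E'
from h import *
cv2.imwrite("pics/scene8.png",cv2.resize(manip.read_camera("scene")[180:310,270:400],None,fx=4.5,fy=4.5))
E
```

```text
t 12.7 p [0.6435 0.1712 0.1645] yaw 90.0 w 0.0208 F [ 0.3 -0.2 -1.1] q [ -7.  47. -18.  90.  19.  45.  57.]
shift [-0.     -0.0003  0.0025] turn [ 0.01  0.01 -0.  ]
```

View pics/scene8.png

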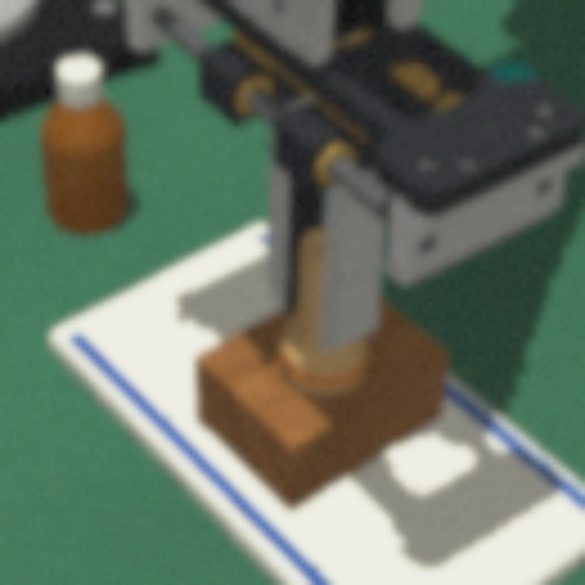

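Request:
drive_tool --targets '[[[1, 0, 0, 0.0015, 0, 0, 0], [1, 0, 0, 0.003, 0, 0, 0], [1, 0, 0, 0.003, 0, 0, 0], [1, 0, 0, 0.003, 0, 0, 0], [0.55, 0, 0, 0.003, 0, 0, 0], [0.55, 0, 0, 0.003, 0, 0, 0], [0.55, 0, 0, 0.003, 0, 0, 0], [0.55, 0, 0, 0.003, 0, 0, 0], [0.55, 0, 0, -0.005, 0, 0, 0], [0.55, 0, 0, -0.02, 0, 0, 0]]]'

```text
t: 13.75
tool_pos: [0.6428, 0.171, 0.1843]
ee_rot: [[-1.0, -0.0, -0.002], [-0.0, 1.0, -0.001], [0.002, -0.001, -1.0]]
contact_force: [0.1, 0.1, 0.2]
gripper_width: 0.0424
```

```bash
python3 go.py .6435 .1709 .28 90 .458 -.304 .28 90  .458 -.304 .115 90
```

```text
t 13.75 p [0.6428 0.171  0.1843] yaw 90.01 w 0.0424 F [0.1 0.1 0.2] q [ -7.  46. -19.  90.  18.  48.  58.]
shift [-0.0005 -0.0002 -0.0957] turn [-0.03 -0.12  0.01]
shift [ 0.1851 -0.475  -0.0951] turn [-0.03 -0.12  0.01]
shift [ 0.1847 -0.4749  0.0699] turn [-0.03 -0.12  0.01]
```

Request:
drive_tool --targets '[[[0.5, 0, 0, -0.03, 0, 0, 0], [0.4, 0, 0, -0.065, 0, 0, 0], [0.2, 0, -0.01, -0.09, 0, 0, 4], [0.1, 0.015, -0.04, -0.095, 0, 0, 11], [0, 0.03, -0.08, -0.095, 0, 0, 19], [0, 0.05, -0.12, -0.095, 0, 0, 27], [0, 0.065, -0.16, -0.095, 0, 0, 35], [0, 0.08, -0.2, -0.095, 0, 0, 43], [0, 0.095, -0.24, -0.095, 0, 0, 51], [0, 0.11, -0.28, -0.095, 0, 0, 59]]]'

```text
t: 14.75
tool_pos: [0.533, -0.1101, 0.2811]
ee_rot: [[-0.511, 0.86, 0.002], [0.86, 0.511, 0.0], [-0.001, 0.002, -1.0]]
contact_force: [-0.2, -0.6, 0.6]
gripper_width: 0.0938
```

```bash
python3 go.py .459 -.3035 .2 3.5; python3 - <<'E'
from h import *
cv2.imwrite("pics/top9.png",manip.read_camera("top"))
cv2.imwrite("pics/scene9.png",manip.read_camera("scene"))
t=cv2.imread("pics/top9.png");s=cv2.imread("pics/scene9.png")
cv2.imwrite("pics/a.png",np.hstack([cv2.resize(t[130:220,180:300],(533,400)),cv2.resize(s[200:330,280:410],(400,400))])[:,:])
E
```

```text
t 14.75 p [ 0.533  -0.1101  0.2811] yaw 30.7 w 0.0938 F [-0.2 -0.6  0.6] q [ 12.  29.  -6. 105.   4.  46.  36.]
shift [-0.1284 -0.1625  0.0809] turn [ 0.14  0.04 27.2 ]
```

View pics/a.png

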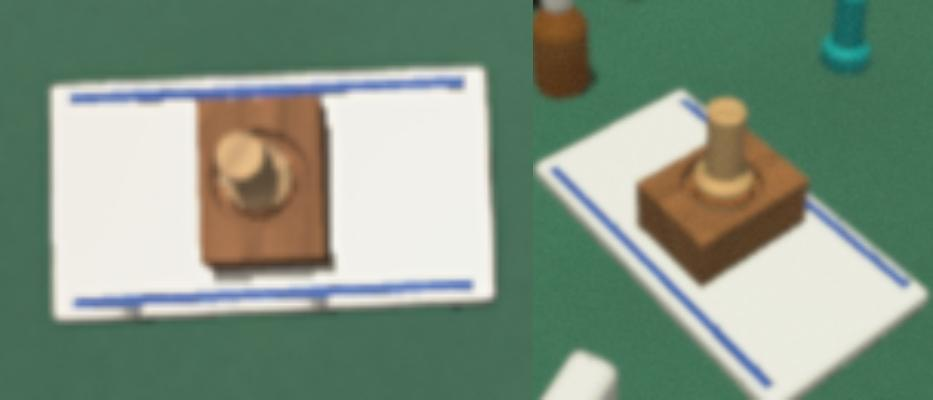

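```bash
python3 - <<'E'
from h import *
t=cv2.imread("pics/top9.png");s=cv2.imread("pics/scene9.png")
a=cv2.resize(t[150:200,220:265],None,fx=13,fy=13,interpolation=cv2.INTER_CUBIC)
# overlay expectations: mould recess centre circle z=.048, foot circle z=.040..054, handle top z=.102 at (.6425,.171)
cv2.imwrite("pics/a.png",a)
b=cv2.resize(s[215:300,310:380],None,fx=9,fy=9,interpolation=cv2.INTER_CUBIC)[:600];cv2.imwrite("pics/b.png",b[:600])
p=(180+241/4.44,130+156/4.44); print(p,onz("top",p,.102))
p=(280+(727-533)*130/400,200+110*130/400); print(p,onz("scene",p,.102))
E
```

```text
(234.27927927927928, 165.13513513513513) [0.64111996 0.16980604 0.102     ]
(343.05, 235.75) [0.64107774 0.17162365 0.102     ]
```

View pics/a.png

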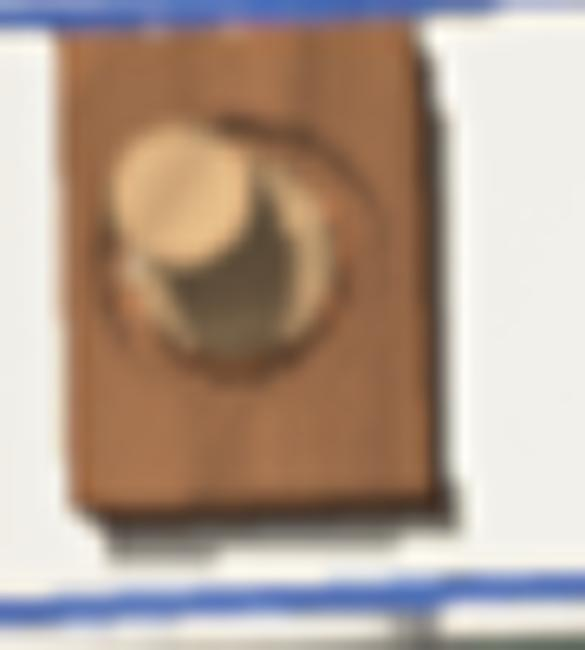

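View pics/b.png

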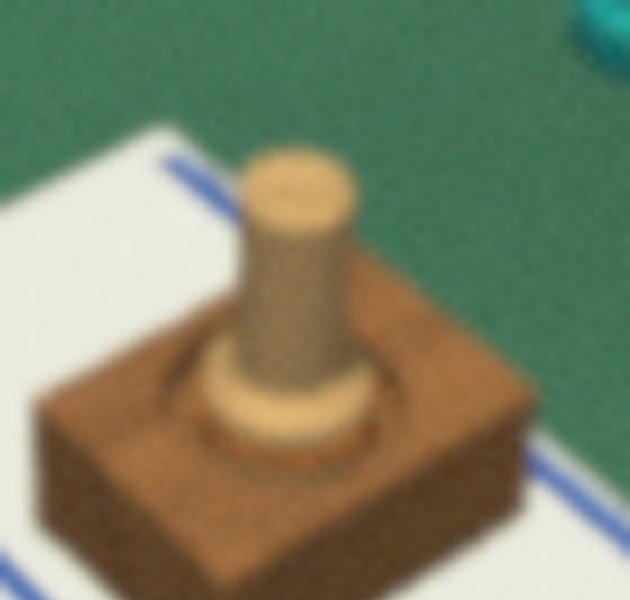

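The stamp stands down in the recess, upright. Next is the red jar.

Request:
drive_tool --targets '[[[0, -0.025, -0.03, 0.005, 0, 0, 7], [0, -0.052, -0.065, 0.02, 0, 0, 14], [0, -0.079, -0.1, 0.035, 0, 0, 21], [0, -0.104, -0.132, 0.05, 0, 0, 26], [0, -0.122, -0.155, 0.065, 0, 0, 27.2], [0, -0.1284, -0.1625, 0.08, 0, 0, 27.2], [0, -0.1284, -0.1625, 0.095, 0, 0, 27.2], [0, -0.1284, -0.1625, 0.1, 0, 0, 27.2], [0, -0.1284, -0.1625, 0.1, 0, 0, 27.2], [0, -0.1284, -0.1625, 0.1, 0, 0, 27.2]]]'

```text
t: 15.85
tool_pos: [0.4613, -0.3015, 0.18]
ee_rot: [[-0.069, 0.998, 0.001], [0.998, 0.069, 0.0], [0.0, 0.001, -1.0]]
contact_force: [-0.0, -1.1, -0.0]
gripper_width: 0.0933
```

```bash
python3 go.py .459 -.3035 .113 3.5; python3 - <<'E'
from h import *
cv2.imwrite("pics/a.png",cv2.resize(manip.read_camera("scene")[80:200,230:400],None,fx=4,fy=4))
E
```

```text
t 15.85 p [ 0.4613 -0.3015  0.18  ] yaw 3.93 w 0.0933 F [-0.  -1.1 -0. ] q [ 29.  38.   1. 109.  -1.  33.  36.]
shift [-0.0018 -0.0025  0.067 ] turn [ 0.07 -0.01  0.43]
```

View pics/a.png

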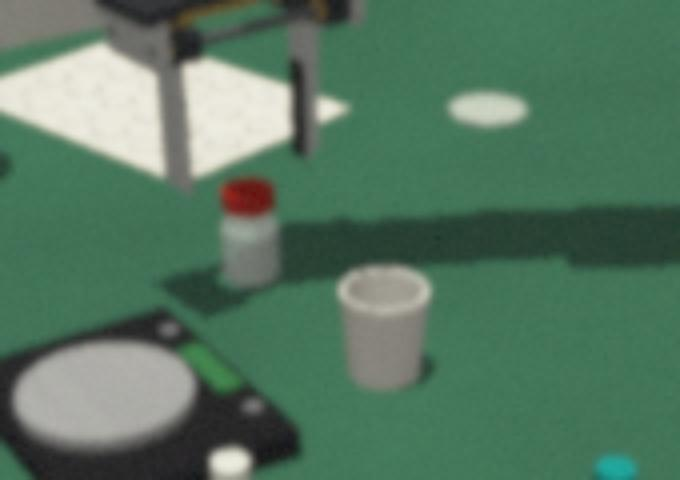

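Request:
drive_tool --targets '[[[0, -0.001, -0.002, 0.01, 0, 0, 0], [0, -0.001, -0.002, 0.024, 0, 0, 0], [0, -0.001, -0.002, 0.038, 0, 0, 0], [0, -0.001, -0.002, 0.052, 0, 0, 0], [0, -0.001, -0.002, 0.062, 0, 0, 0], [0, -0.001, -0.002, 0.067, 0, 0, 0], [0, -0.001, -0.002, 0.067, 0, 0, 0], [1, -0.001, -0.002, 0.067, 0, 0, 0], [1, -0.001, -0.002, 0.067, 0, 0, 0], [1, -0.001, -0.002, 0.067, 0, 0, 0]]]'

```text
t: 16.9
tool_pos: [0.4586, -0.3039, 0.113]
ee_rot: [[-0.066, 0.998, 0.001], [0.998, 0.066, -0.001], [-0.001, 0.001, -1.0]]
contact_force: [0.1, 0.0, 0.4]
gripper_width: 0.0734
```

Request:
drive_tool --targets '[[[1, 0, 0, 0, 0, 0, 0], [1, 0, 0, 0, 0, 0, 0], [1, 0, 0, 0, 0, 0, 0], [1, 0, 0, 0, 0, 0, 0], [1, 0, 0, 0, 0, 0, 0], [1, 0, 0, -0.008, 0, 0, 0], [1, 0, 0, -0.022, 0, 0, 0], [1, 0, 0, -0.042, 0, 0, 0], [1, 0, 0, -0.067, 0, 0, 0], [1, 0, 0, -0.095, 0, 0, 0]]]'

```text
t: 17.9
tool_pos: [0.458, -0.3035, 0.209]
ee_rot: [[-0.066, 0.998, -0.0], [0.998, 0.066, 0.0], [0.0, -0.0, -1.0]]
contact_force: [0.8, -0.3, -1.2]
gripper_width: 0.0411
```

```bash
python3 go.py .459 -.3035 .25 3.5 .5 -.05 .26 3.5 .5 .24 .26 3.5 .6385 .2409 .25 3.5; python3 - <<'E'
from h import *
cv2.imwrite("pics/a.png",cv2.resize(manip.read_camera("scene")[60:200,230:400],None,fx=4,fy=4))
E
```

```text
t 17.9 p [ 0.458  -0.3035  0.209 ] yaw 3.8 w 0.0411 F [ 0.8 -0.3 -1.2] q [ 30.  35.   1. 108.  -1.  37.  36.]
shift [-0.     0.001 -0.041] turn [-0.02 -0.01  0.3 ]
shift [ 0.2502  0.0587 -0.0509] turn [-0.02 -0.01  0.3 ]
shift [ 0.5396  0.0779 -0.0509] turn [-0.02 -0.01  0.3 ]
shift [ 0.5313  0.2162 -0.0409] turn [-0.02 -0.01  0.3 ]
```

View pics/a.png

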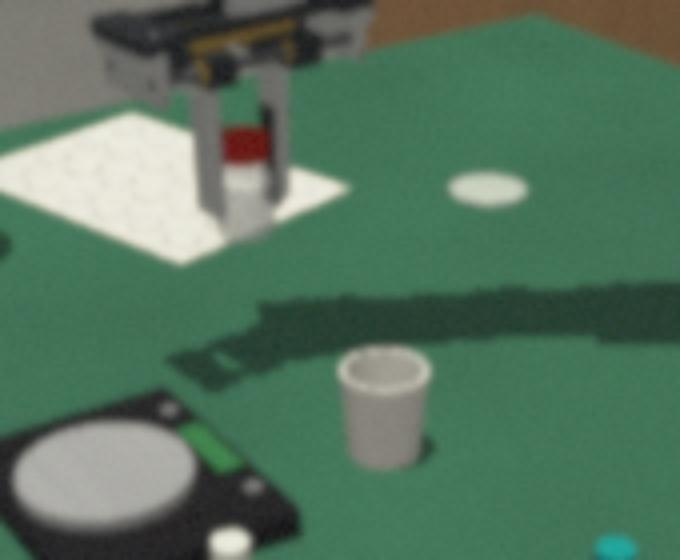

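Request:
drive_tool --targets '[[[1, 0.01, 0.003, -0.015, 0, 0, 0], [1, 0.03, 0.01, -0.03, 0, 0, 0], [1, 0.06, 0.02, -0.042, 0, 0, 0], [1, 0.095, 0.034, -0.047, 0, 0, 0], [1, 0.13, 0.05, -0.05, 0, 0, 0], [1, 0.165, 0.066, -0.05, 0, 0, 0], [1, 0.2, 0.082, -0.05, 0, 0, 0], [1, 0.235, 0.097, -0.05, 0, 0, 0], [1, 0.27, 0.112, -0.05, 0, 0, 0], [1, 0.3, 0.125, -0.05, 0, 0, 0]]]'

```text
t: 18.95
tool_pos: [0.5628, 0.0073, 0.2576]
ee_rot: [[-0.068, 0.998, -0.001], [0.998, 0.068, 0.001], [0.001, -0.001, -1.0]]
contact_force: [-0.3, 0.3, -0.7]
gripper_width: 0.0413
```

```bash
python3 go.py .6385 .2409 .255 3.5
```

```text
t 18.95 p [0.5628 0.0073 0.2576] yaw 3.92 w 0.0413 F [-0.3  0.3 -0.7] q [ -5.  32.   3. 104.  -2.  44.   3.]
shift [0.2279 0.0915 0.0028] turn [-0.06 -0.06  0.42]
```

Request:
drive_tool --targets '[[[1, 0.034, 0.013, 0, 0, 0, 0.3], [1, 0.068, 0.027, 0, 0, 0, 0.3], [1, 0.102, 0.041, 0, 0, 0, 0.3], [1, 0.136, 0.054, 0, 0, 0, 0.3], [1, 0.168, 0.067, 0, 0, 0, 0.3], [1, 0.195, 0.078, 0, 0, 0, 0.3], [1, 0.214, 0.086, 0, 0, 0, 0.3], [1, 0.222, 0.09, 0, 0, 0, 0.3], [1, 0.224, 0.0905, 0, 0, 0, 0.3], [1, 0.224, 0.0905, 0.005, 0, 0, 0.3]]]'

```text
t: 19.95
tool_pos: [0.6385, 0.2327, 0.2528]
ee_rot: [[-0.061, 0.998, 0.0], [0.998, 0.061, -0.001], [-0.001, 0.0, -1.0]]
contact_force: [1.3, -0.1, -1.6]
gripper_width: 0.0412
```

```bash
python3 go.py .6385 .2409 .125 3.5
```

```text
t 19.95 p [0.6385 0.2327 0.2528] yaw 3.47 w 0.0412 F [ 1.3 -0.1 -1.6] q [-25.  41.   4.  85.  -3.  54. -16.]
shift [0.0083 0.0004 0.1278] turn [ 0.02  0.03 -0.03]
```

Request:
drive_tool --targets '[[[1, 0.005, 0.0004, 0.01, 0, 0, 0], [1, 0.008, 0.0004, 0.025, 0, 0, 0], [1, 0.008, 0.0004, 0.04, 0, 0, 0], [1, 0.008, 0.0004, 0.055, 0, 0, 0], [1, 0.008, 0.0004, 0.07, 0, 0, 0], [1, 0.008, 0.0004, 0.085, 0, 0, 0], [1, 0.008, 0.0004, 0.098, 0, 0, 0], [1, 0.008, 0.0004, 0.105, 0, 0, 0], [1, 0.008, 0.0004, 0.108, 0, 0, 0], [1, 0.008, 0.0004, 0.108, 0, 0, 0]]]'

```text
t: 20.95
tool_pos: [0.6386, 0.2414, 0.1442]
ee_rot: [[-0.061, 0.998, -0.0], [0.998, 0.061, -0.0], [-0.0, -0.0, -1.0]]
contact_force: [0.3, 0.8, -0.6]
gripper_width: 0.0415
```

```bash
python3 go.py .6385 .2409 .125 3.5;python3 - <<'E'
from h import *
cv2.imwrite("pics/a.png",cv2.resize(manip.read_camera("scene")[180:340,280:450],None,fx=3.7,fy=3.7))
E
```

```text
t 20.95 p [0.6386 0.2414 0.1442] yaw 3.5 w 0.0415 F [ 0.3  0.8 -0.6] q [-25.  49.   3.  88.  -4.  43. -17.]
shift [-0.0005 -0.0001  0.0192] turn [-0.01  0.   -0.  ]
```

View pics/a.png

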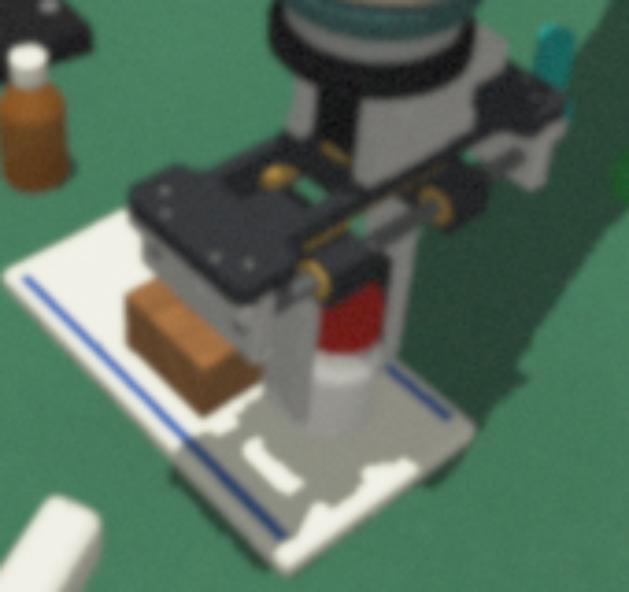

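Request:
drive_tool --targets '[[[1, 0, 0, 0.006, 0, 0, 0], [1, 0, 0, 0.012, 0, 0, 0], [1, 0, 0, 0.017, 0, 0, 0], [1, 0, 0, 0.0195, 0, 0, 0], [1, 0, 0, 0.0195, 0, 0, 0], [1, 0, 0, 0.0195, 0, 0, 0], [0.2, 0, 0, 0.0195, 0, 0, 0], [0.2, 0, 0, 0.0195, 0, 0, 0], [0.2, 0, 0, 0.0195, 0, 0, 0], [0.2, 0, 0, 0.0195, 0, 0, 0]]]'

```text
t: 22.0
tool_pos: [0.6386, 0.2415, 0.1251]
ee_rot: [[-0.061, 0.998, 0.0], [0.998, 0.061, 0.0], [0.0, 0.0, -1.0]]
contact_force: [-0.5, 0.1, 0.8]
gripper_width: 0.0702
```

```bash
python3 go.py .62 .2409 .26 3.5 .441 .295 .26 3.5  .441 .295 .113 3.5; python3 - <<'E'
from h import *
print(onz("top",(173.1,263.9),.07)-onz("top",(177,263.9),.02), tri((173.1,263.9),(474,243)))
E
```

```text
t 22.0 p [0.6386 0.2415 0.1251] yaw 3.5 w 0.0702 F [-0.5  0.1  0.8] q [-25.  51.   3.  89.  -4.  41. -17.]
shift [ 0.0006 -0.0186 -0.1349] turn [ 0.01 -0.01  0.  ]
shift [ 0.0655 -0.1939 -0.135 ] turn [ 0.01 -0.01  0.  ]
shift [ 0.0655 -0.194   0.012 ] turn [ 0.01 -0.01  0.  ]
[ 0.00106919 -0.00684684  0.05      ] (array([0.44060026, 0.29173865, 0.07191917]), np.float64(0.0011649545039766338))
```

Request:
drive_tool --targets '[[[0.2, 0, 0, -0.02, 0, 0, 0], [0.1, 0, 0, -0.055, 0, 0, 0], [0, 0, 0, -0.095, 0, 0, 0], [0, 0.005, -0.02, -0.125, 0, 0, 0], [0, 0.02, -0.055, -0.13, 0, 0, 0], [0, 0.03, -0.095, -0.125, 0, 0, 0], [0, 0.045, -0.135, -0.11, 0, 0, 0], [0, 0.055, -0.17, -0.09, 0, 0, 0], [0, 0.0645, -0.19, -0.075, 0, 0, 0], [0, 0.0645, -0.1936, -0.065, 0, 0, 0]]]'

```text
t: 23.0
tool_pos: [0.4382, 0.2955, 0.1893]
ee_rot: [[-0.066, 0.998, -0.003], [0.998, 0.066, 0.0], [0.0, -0.003, -1.0]]
contact_force: [0.5, 0.2, -0.2]
gripper_width: 0.0941
```

```bash
python3 - <<'E'
from h import *
cv2.imwrite("pics/a.png",cv2.resize(manip.read_camera("scene")[130:330,300:540],None,fx=3,fy=3)); t=manip.read_camera("top");cv2.imwrite("pics/topA.png",t); cv2.imwrite("pics/b.png",cv2.resize(t[120:300,140:340],None,fx=3,fy=3))
E
python3 go.py .4415 .294 .113 3.5
```

```text
t 23.1 p [0.441  0.2938 0.1891] yaw 3.55 w 0.0939 F [ 0.1  0.4 -0.7] q [-39.  36.   4. 112.  -4.  32. -29.]
shift [0.0003 0.0006 0.0761] turn [-0.07  0.06  0.05]
```

View pics/a.png

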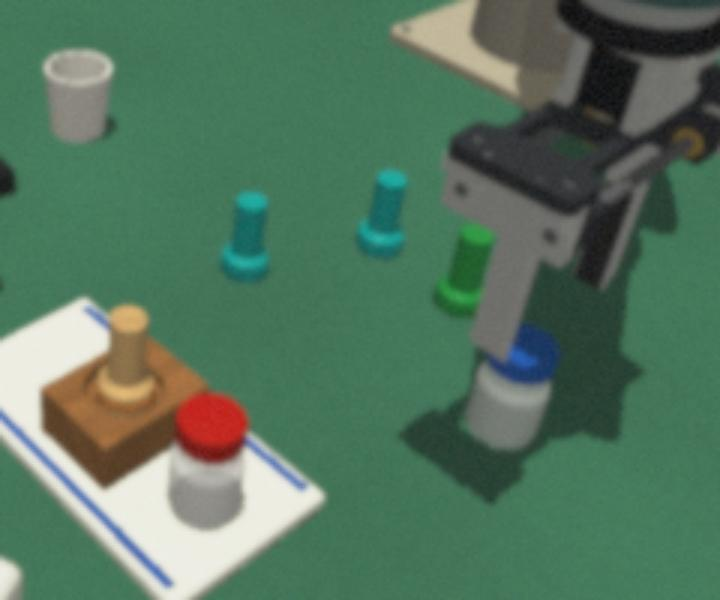

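View pics/b.png

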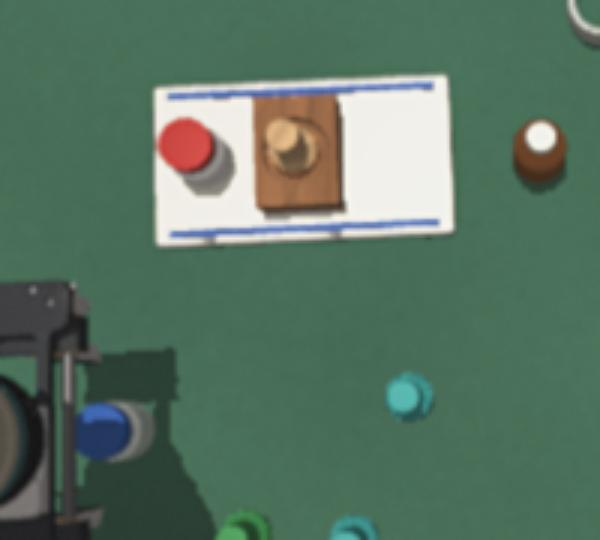

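Red jar placed well. I descend on the blue jar.

Request:
drive_tool --targets '[[[0, 0, 0.0005, 0.01, 0, 0, 0], [0, 0, 0.0005, 0.025, 0, 0, 0], [0, 0, 0.0005, 0.04, 0, 0, 0], [0, 0, 0.0005, 0.055, 0, 0, 0], [0, 0, 0.0005, 0.068, 0, 0, 0], [0, 0, 0.0005, 0.076, 0, 0, 0], [0, 0, 0.0005, 0.076, 0, 0, 0], [1, 0, 0.0005, 0.076, 0, 0, 0], [1, 0, 0.0005, 0.076, 0, 0, 0], [1, 0, 0.0005, 0.076, 0, 0, 0]]]'

```text
t: 24.1
tool_pos: [0.4421, 0.2943, 0.1145]
ee_rot: [[-0.061, 0.998, 0.001], [0.998, 0.061, 0.001], [0.001, 0.001, -1.0]]
contact_force: [0.3, -0.4, 0.6]
gripper_width: 0.0735
```

Request:
drive_tool --targets '[[[1, 0, 0, 0, 0, 0, 0], [1, 0, 0, 0, 0, 0, 0], [1, 0, 0, 0, 0, 0, 0], [1, 0, 0, 0, 0, 0, 0], [1, 0, 0, -0.008, 0, 0, 0], [1, 0, 0, -0.022, 0, 0, 0], [1, 0, 0, -0.042, 0, 0, 0], [1, 0, 0, -0.067, 0, 0, 0], [1, 0, 0, -0.095, 0, 0, 0], [1, 0, 0, -0.115, 0, 0, 0]]]'

```text
t: 25.1
tool_pos: [0.4422, 0.2942, 0.2318]
ee_rot: [[-0.061, 0.998, 0.002], [0.998, 0.061, 0.002], [0.001, 0.002, -1.0]]
contact_force: [-0.1, -0.1, -0.4]
gripper_width: 0.0413
```

```bash
python3 go.py .5 .15 .25 3.5 .647 .1012 .25 3.5;python3 - <<'E'
from h import *
cv2.imwrite("pics/a.png",cv2.resize(manip.read_camera("scene")[130:330,300:540],None,fx=2.5,fy=2.5))
E
```

```text
t 25.1 p [0.4422 0.2942 0.2318] yaw 3.49 w 0.0413 F [-0.1 -0.1 -0.4] q [-40.  32.   4. 110.  -4.  38. -29.]
shift [-0.1474  0.0489 -0.0183] turn [ 0.13 -0.08 -0.01]
shift [-0.2051  0.1927 -0.0181] turn [ 0.13 -0.08 -0.01]
```

View pics/a.png

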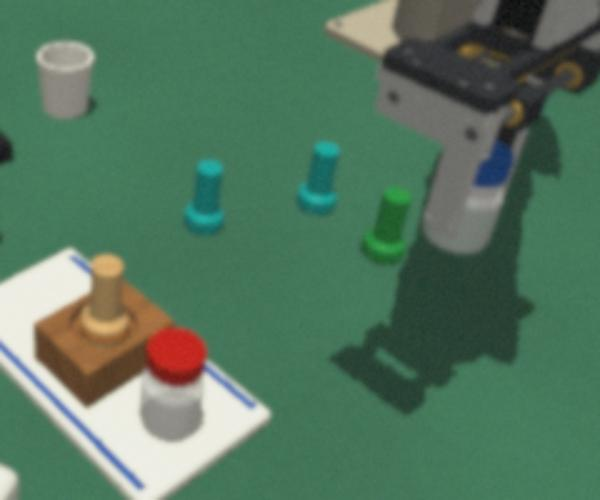

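Request:
drive_tool --targets '[[[1, -0.012, 0.004, -0.008, 0, 0, 0], [1, -0.035, 0.012, -0.018, 0, 0, 0], [1, -0.065, 0.022, -0.02, 0, 0, 0], [1, -0.095, 0.034, -0.02, 0, 0, 0], [1, -0.122, 0.052, -0.02, 0, 0, 0], [1, -0.145, 0.078, -0.02, 0, 0, 0], [1, -0.165, 0.106, -0.02, 0, 0, 0], [1, -0.184, 0.136, -0.02, 0, 0, 0], [1, -0.198, 0.163, -0.02, 0, 0, 0], [1, -0.204, 0.182, -0.02, 0, 0, 0]]]'

```text
t: 26.15
tool_pos: [0.6373, 0.0974, 0.248]
ee_rot: [[-0.057, 0.998, -0.001], [0.998, 0.057, -0.002], [-0.002, -0.001, -1.0]]
contact_force: [0.1, 0.5, -0.5]
gripper_width: 0.0414
```

```bash
python3 go.py  .647 .1012 .145 3.5
```

```text
t 26.15 p [0.6373 0.0974 0.248 ] yaw 3.28 w 0.0414 F [ 0.1  0.5 -0.5] q [-13.  39.   4.  91.  -3.  50.  -5.]
shift [0.0035 0.0101 0.103 ] turn [-0.07  0.13 -0.22]
```

Request:
drive_tool --targets '[[[1, -0.001, 0.006, 0.005, 0, 0, 0], [1, -0.001, 0.0105, 0.015, 0, 0, 0], [1, -0.001, 0.0105, 0.03, 0, 0, 0], [1, -0.001, 0.0105, 0.047, 0, 0, 0], [1, -0.001, 0.0105, 0.063, 0, 0, 0], [1, -0.001, 0.0105, 0.079, 0, 0, 0], [1, -0.001, 0.0105, 0.092, 0, 0, 0], [1, -0.001, 0.0105, 0.1, 0, 0, 0], [1, -0.001, 0.0105, 0.103, 0, 0, 0], [1, -0.001, 0.0105, 0.103, 0, 0, 0]]]'

```text
t: 27.15
tool_pos: [0.6464, 0.1012, 0.1457]
ee_rot: [[-0.061, 0.998, -0.0], [0.998, 0.061, -0.0], [-0.0, -0.0, -1.0]]
contact_force: [-0.4, -0.2, -1.1]
gripper_width: 0.0413
```

```bash
python3 go.py  .647 .1012 .1262 3.5;python3 - <<'E'
from h import *
cv2.imwrite("pics/a.png",cv2.resize(manip.read_camera("scene")[160:320,250:420],None,fx=3.5,fy=3.5))
E
```

```text
t 27.15 p [0.6464 0.1012 0.1457] yaw 3.5 w 0.0413 F [-0.4 -0.2 -1.1] q [-13.  47.   3.  93.  -3.  40.  -5.]
shift [-0.      0.0006  0.0194] turn [-0.02  0.    0.  ]
```

View pics/a.png

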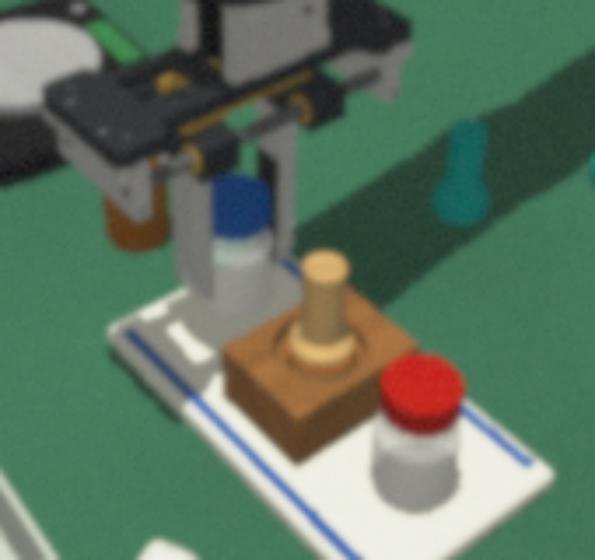

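Request:
drive_tool --targets '[[[1, 0, 0.0005, 0.006, 0, 0, 0], [1, 0, 0.0005, 0.012, 0, 0, 0], [1, 0, 0.0005, 0.017, 0, 0, 0], [1, 0, 0.0005, 0.0195, 0, 0, 0], [1, 0, 0.0005, 0.0195, 0, 0, 0], [1, 0, 0.0005, 0.0195, 0, 0, 0], [0.2, 0, 0.0005, 0.0195, 0, 0, 0], [0.2, 0, 0.0005, 0.0195, 0, 0, 0], [0.2, 0, 0.0005, 0.0195, 0, 0, 0], [0.2, 0, 0.0005, 0.0195, 0, 0, 0]]]'

```text
t: 28.2
tool_pos: [0.6471, 0.1012, 0.1265]
ee_rot: [[-0.061, 0.998, 0.0], [0.998, 0.061, 0.0], [0.0, 0.0, -1.0]]
contact_force: [-0.4, 0.0, -0.3]
gripper_width: 0.07
```

```bash
python3 go.py  .647 .1012 .27 3.5 .456 -.14 .2 3.5 .456 -.14 .2 90
```

```text
t 28.2 p [0.6471 0.1012 0.1265] yaw 3.5 w 0.07 F [-0.4  0.  -0.3] q [-13.  49.   3.  94.  -3.  38.  -5.]
shift [ 0.     -0.     -0.1435] turn [ 0.01 -0.   -0.  ]
shift [-0.2291 -0.2054 -0.0735] turn [ 0.01 -0.   -0.  ]
shift [-0.2291 -0.2054 -0.0735] turn [ 1.00e-02  1.00e-02 -8.65e+01]
```

Request:
drive_tool --targets '[[[0.2, 0, 0, -0.02, 0, 0, 0], [0.1, 0, 0, -0.055, 0, 0, 0], [0, 0, 0, -0.095, 0, 0, 0], [0, -0.01, -0.008, -0.13, 0, 0, 0], [0, -0.04, -0.035, -0.135, 0, 0, 0], [0, -0.075, -0.065, -0.13, 0, 0, 0], [0, -0.11, -0.095, -0.12, 0, 0, 0], [0, -0.145, -0.125, -0.11, 0, 0, 0], [0, -0.18, -0.158, -0.1, 0, 0, 0], [0, -0.21, -0.187, -0.09, 0, 0, 0]]]'

```text
t: 29.2
tool_pos: [0.4716, -0.1217, 0.2165]
ee_rot: [[-0.06, 0.998, 0.0], [0.998, 0.06, -0.001], [-0.001, 0.0, -1.0]]
contact_force: [0.3, -0.7, 0.5]
gripper_width: 0.0941
```

Request:
drive_tool --targets '[[[0, -0.01, -0.01, 0.008, 0, 0, 0], [0, -0.017, -0.017, 0.015, 0, 0, 0], [0, -0.0183, -0.018, 0.02, 0, 0, 0], [0, -0.0183, -0.018, 0.025, 0, 0, 0], [0, -0.0183, -0.018, 0.03, 0, 0, 0], [0, -0.0183, -0.018, 0.03, 0, 0, 0], [0, -0.0183, -0.018, 0.03, 0, 0, 0], [0, -0.0183, -0.018, 0.03, 0, 0, 0], [0, -0.0183, -0.018, 0.03, 0, 0, 0], [0, -0.0183, -0.018, 0.03, 0, 0, 0]]]'

```text
t: 30.2
tool_pos: [0.4564, -0.1392, 0.1866]
ee_rot: [[-0.061, 0.998, 0.0], [0.998, 0.061, -0.0], [-0.0, 0.0, -1.0]]
contact_force: [-0.7, 0.0, 0.7]
gripper_width: 0.094
```

```bash
python3 go.py .4563 -.1395 .12 3.5; python3 - <<'E'
from h import *
cv2.imwrite("pics/topB.png",manip.read_camera("top"));cv2.imwrite("pics/sceneB.png",manip.read_camera("scene"))
E
```

```text
t 30.2 p [ 0.4564 -0.1392  0.1866] yaw 3.51 w 0.094 F [-0.7  0.   0.7] q [ 13.  33.   1. 120.  -2.  27.  19.]
shift [-0.0003 -0.0002  0.0666] turn [0.02 0.01 0.01]
```

View pics/sceneB.png

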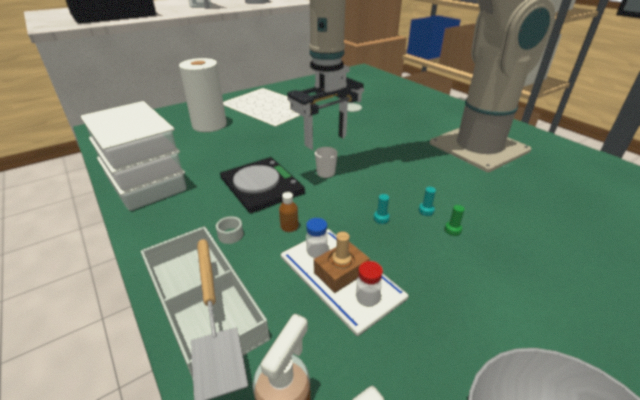

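View pics/topB.png

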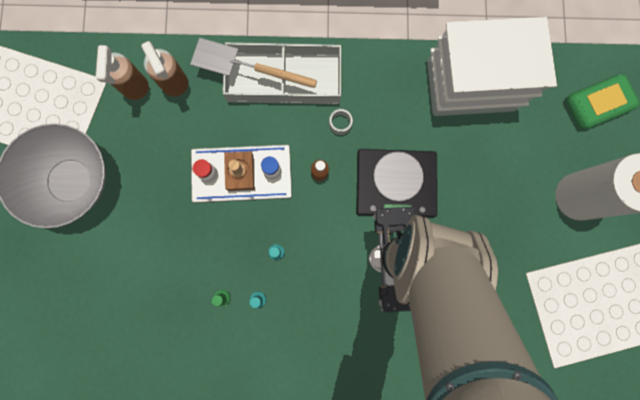

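Request:
drive_tool --targets '[[[0, 0, 0, 0.01, 0, 0, 0], [0, 0, 0, 0.023, 0, 0, 0], [0, 0, 0, 0.037, 0, 0, 0], [0, 0, 0, 0.05, 0, 0, 0], [0, 0, 0, 0.061, 0, 0, 0], [0, 0, 0, 0.0665, 0, 0, 0], [0, 0, 0, 0.0665, 0, 0, 0], [1, 0, 0, 0.0665, 0, 0, 0], [1, 0, 0, 0.0665, 0, 0, 0], [1, 0, 0, 0.0665, 0, 0, 0]]]'

```text
t: 31.3
tool_pos: [0.4566, -0.1393, 0.1204]
ee_rot: [[-0.061, 0.998, 0.001], [0.998, 0.061, -0.0], [-0.0, 0.001, -1.0]]
contact_force: [-0.4, -0.0, 0.6]
gripper_width: 0.0732
```

Request:
drive_tool --targets '[[[1, 0, 0, 0, 0, 0, 0], [1, 0, 0, 0, 0, 0, 0], [1, 0, 0, 0, 0, 0, 0], [1, 0, 0, 0, 0, 0, 0], [1, 0, 0, -0.006, 0, 0, 0], [1, 0, 0, -0.016, 0, 0, 0], [1, 0, 0, -0.03, 0, 0, 0], [1, 0, 0, -0.045, 0, 0, 0], [1, 0, 0, -0.06, 0, 0, 0], [1, 0, 0, -0.07, 0, 0, 0]]]'

```text
t: 32.3
tool_pos: [0.4567, -0.1393, 0.1915]
ee_rot: [[-0.061, 0.998, 0.002], [0.998, 0.061, -0.0], [-0.0, 0.002, -1.0]]
contact_force: [0.6, -0.5, -0.7]
gripper_width: 0.0557
```

```bash
python3 go.py .6372 -.1788 .2 3.5; python3 - <<'E'
from h import *
cv2.imwrite("pics/a.png",cv2.resize(manip.read_camera("scene")[70:230,210:380],None,fx=3.5,fy=3.5))
E
```

```text
t 32.3 p [ 0.4567 -0.1393  0.1915] yaw 3.5 w 0.0557 F [ 0.6 -0.5 -0.7] q [ 13.  32.   2. 120.  -2.  27.  19.]
shift [-0.0505  0.1778 -0.0082] turn [ 0.09  0.03 -0.  ]
```

View pics/a.png

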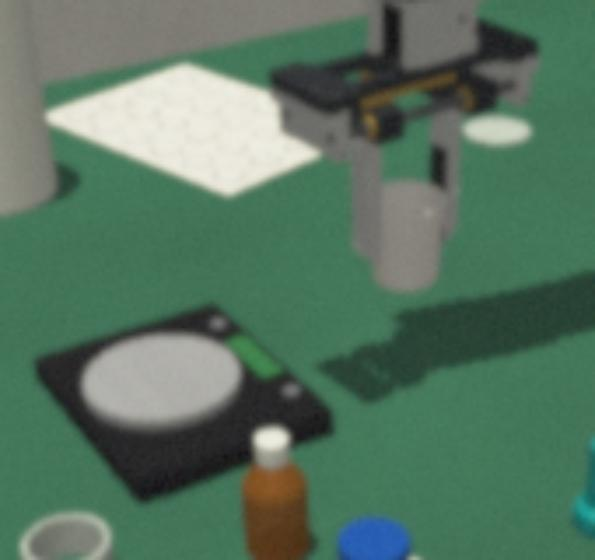

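Request:
drive_tool --targets '[[[1, -0.003, 0.012, -0.004, 0, 0, 0], [1, -0.01, 0.034, -0.008, 0, 0, 0], [1, -0.017, 0.06, -0.008, 0, 0, 0], [1, -0.024, 0.086, -0.008, 0, 0, 0], [1, -0.031, 0.11, -0.008, 0, 0, 0], [1, -0.038, 0.134, -0.008, 0, 0, 0], [1, -0.044, 0.155, -0.008, 0, 0, 0], [1, -0.048, 0.17, -0.008, 0, 0, 0], [1, -0.05, 0.177, -0.008, 0, 0, 0], [1, -0.0505, 0.1778, -0.008, 0, 0, 0]]]'

```text
t: 33.35
tool_pos: [0.637, -0.1786, 0.1974]
ee_rot: [[-0.061, 0.998, -0.001], [0.998, 0.061, 0.0], [0.0, -0.001, -1.0]]
contact_force: [-0.2, 0.0, -1.1]
gripper_width: 0.0554
```

Request:
drive_tool --targets '[[[1, 0, 0, 0.004, 0, 0, 0], [1, 0, 0, 0.01, 0, 0, 0], [1, 0, 0, 0.017, 0, 0, 0], [1, 0, 0, 0.024, 0, 0, 0], [1, 0, 0, 0.031, 0, 0, 0], [1, 0, 0, 0.036, 0, 0, 0], [1, 0, 0, 0.038, 0, 0, 0], [1, 0, 0, 0.038, 0, 0, 0], [1, 0, 0, 0.038, 0, 0, 0], [1, 0, 0, 0.038, 0, 0, 0]]]'

```text
t: 34.35
tool_pos: [0.6371, -0.1788, 0.1603]
ee_rot: [[-0.061, 0.998, 0.001], [0.998, 0.061, -0.0], [-0.0, 0.001, -1.0]]
contact_force: [-0.1, -0.2, -1.5]
gripper_width: 0.0558
```

```bash
python3 go.py .6372 -.1788 .152 3.5; python3 - <<'E'
from h import *
cv2.imwrite("pics/a.png",cv2.resize(manip.read_camera("scene")[90:230,210:380],None,fx=3.5,fy=3.5))
E
```

```text
t 34.35 p [ 0.6371 -0.1788  0.1603] yaw 3.5 w 0.0558 F [-0.1 -0.2 -1.5] q [12. 46.  2. 92. -2. 42. 18.]
shift [-0.      0.0001  0.0083] turn [ 0.04  0.01 -0.  ]
```

View pics/a.png

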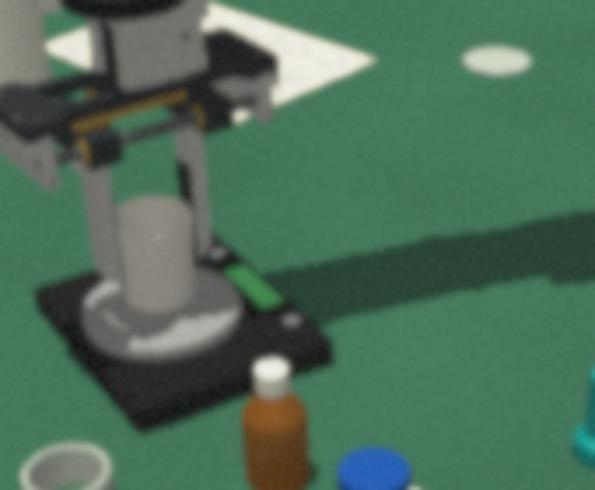

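Request:
drive_tool --targets '[[[1, 0, 0, 0.003, 0, 0, 0], [1, 0, 0, 0.006, 0, 0, 0], [1, 0, 0, 0.008, 0, 0, 0], [1, 0, 0, 0.0083, 0, 0, 0], [1, 0, 0, 0.0083, 0, 0, 0], [0.1, 0, 0, 0.0083, 0, 0, 0], [0.1, 0, 0, 0.0083, 0, 0, 0], [0.1, 0, 0, 0.0083, 0, 0, 0], [0.1, 0, 0, 0.0083, 0, 0, 0], [0.05, 0, 0, 0.0083, 0, 0, 0]]]'

```text
t: 35.4
tool_pos: [0.6369, -0.1787, 0.1515]
ee_rot: [[-0.061, 0.998, -0.0], [0.998, 0.061, 0.0], [0.0, -0.0, -1.0]]
contact_force: [0.7, 0.4, -0.1]
gripper_width: 0.088
```

Request:
drive_tool --targets '[[[0, 0, 0, -0.01, 0, 0, 0], [0, 0, 0, -0.03, 0, 0, 0], [0, 0, 0, -0.06, 0, 0, 0], [0, 0, 0, -0.1, 0, 0, 0], [0, 0, -0.03, -0.13, 0, 0, 0], [0, 0, -0.07, -0.14, 0, 0, 0], [0, -0.03, -0.11, -0.14, 0, 0, 0], [0, -0.06, -0.15, -0.14, 0, 0, 0], [0, -0.09, -0.18, -0.14, 0, 0, 0], [0, -0.1, -0.2, -0.14, 0, 0, 0]]]'

```text
t: 36.4
tool_pos: [0.4405, -0.2945, 0.2928]
ee_rot: [[-0.056, 0.998, 0.0], [0.998, 0.056, -0.003], [-0.003, 0.0, -1.0]]
contact_force: [-0.0, -0.2, 0.0]
gripper_width: 0.0941
```

```bash
python3 - <<'E'
from h import *
t=manip.read_camera("top");s=manip.read_camera("scene")
cv2.imwrite("pics/topC.png",t);cv2.imwrite("pics/sceneC.png",s)
cv2.imwrite("pics/a.png",cv2.resize(t[110:230,180:450],None,fx=2.9,fy=2.9,interpolation=cv2.INTER_CUBIC))
cv2.imwrite("pics/b.png",cv2.resize(s[120:350,210:430],None,fx=2.6,fy=2.6,interpolation=cv2.INTER_CUBIC))
E
python3 - C <<'E'
from m0 import *
bc=np.array([642.8,171.2]);a=np.radians(3.5);R=np.array([[np.cos(a),-np.sin(a)],[np.sin(a),np.cos(a)]])
for nm,n,k,pt,z in [("red","top","red",(203,168),.082),("blue","top","blue",(270,166),.082),("cup","top","white",(397,172),.094),("red","scene","red",(371,273),.082),("blue","scene","blue",(317,227),.082)]:
    p,c=ell({"top":T,"scene":S}[n][k],np.array(pt)*4,100,60); C=circ(toworld(c,n,z)); print(nm,n,p/4,C,"board frame",((C[:2]-bc)@R).round(1))
E
python3 mould.py C; python3 go.py
```

```text
red top [201.5105215  167.98783383] [638.9 241.7  36.4  37.8] board frame [ 0.4 70.6]
blue top [269.66058403 165.25458218] [646.8 100.6  35.7  37.2] board frame [ -0.3 -70.7]
cup top [398.43432802 176.32237644] [ 625.3 -167.2  101.2  102.5] board frame [ -38.1 -336.7]
red scene [370.38685762 269.75972401] [639.7 241.2  38.2  40.9] board frame [ 1.2 70.1]
blue scene [316.58268057 226.47545406] [651.  105.4  42.   48.4] board frame [  4.2 -66.2]
top mould [238.6280739  170.90917881] ((640.524169921875, 170.3328399658203), (83.05509185791016, 63.09893035888672), 2.940310478210449)
t 36.5 p [ 0.4401 -0.2936  0.2926] yaw 3.13 w 0.0939 F [-0.4 -0.5 -1. ] q [ 29.  27.   3. 107.  -1.  46.  35.]
```

View pics/a.png

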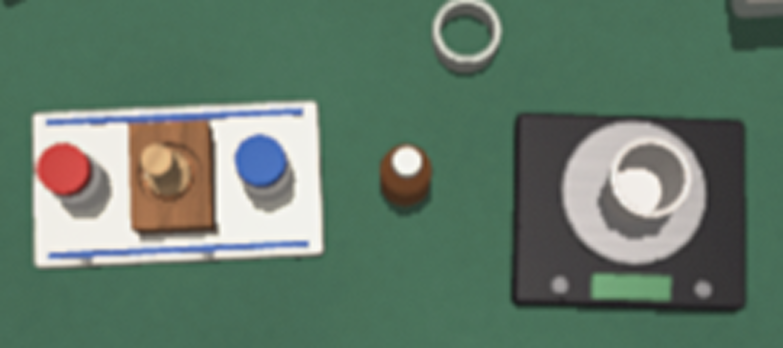

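View pics/b.png

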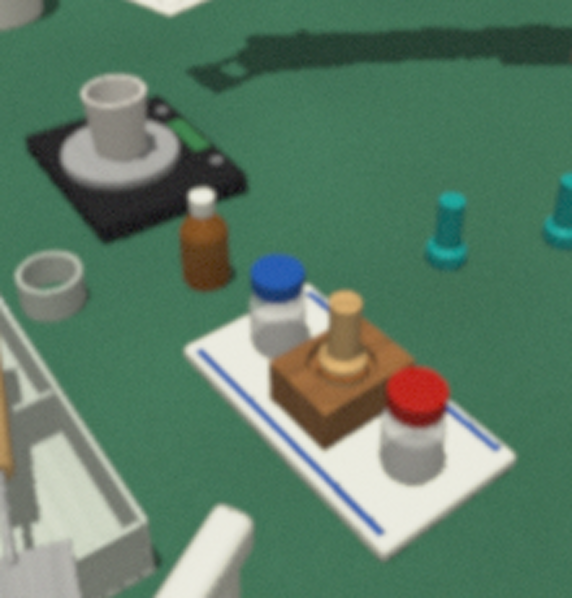

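```bash
python3 - <<'E'
from h import *
print(onz("top",(180+650/2.9,110+178/2.9),.094),onz("scene",(210+114/2.6,120+92/2.6),.094))
a=cv2.imread("pics/top0.png").astype(int);b=cv2.imread("pics/topC.png").astype(int)
d=abs(a-b).max(2); print("oil",d[150:190,305:335].mean(),"cutter",d[105:138,325:358].mean(),"bg",d[205:230,200:300].mean())
E
```

```text
[ 0.63479063 -0.1799004   0.094     ] [ 0.63749759 -0.17401458  0.094     ]
oil 1.1658333333333333 cutter 1.219467401285583 bg 1.14
```

```bash
python3 - <<'E'
from plant import manip
s=manip.state(); print(s["t"],abs(s["dq"]).max()); print(manip.hand_in())
E
```

```text
36.5 3.325435522091538
the job is handed in; nothing more can be done
None
```

The pressing station is set out in the order asked and handed in at 36.5 s, with everything upright and the gripper open and clear of all objects. The arm was still settling slightly at hand-in, at about 3 deg/s.

- **Mould:** it sits recess up at the board's centre to within about 2 mm. Its long side was released square to the board's long edges; the last camera fit read 0.6° off, within its noise.
- **Stamp:** it stands upright down in the recess, inside the rim on all sides.
- **Jars:** in the top view they sit about 70.6 mm either side of the board centre, against 70 mm asked. They are within 0.5 mm of the mould's line.
- **Cup:** it stands in the middle of the steel plate to about 2 mm, from hand-read pixels in the top view.
- **Oil bottle and ring cutter:** both are unchanged between the first and last top pictures.

Two checks disagreed:
- **Scene-view centres:** the scene camera put the blue lid about 5 mm from the top-view position. Its mask takes in the side of the lid, so I trusted the top view. The cup rim, read by hand in that view, was about 5–6 mm off in y.
- **Cup mask:** my automatic mask for the cup in the top picture picked up the plate instead of the cup, so I discarded that number.

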